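# Clear the weld-shop parts tray and hold out its loose ball

### The job

Clear the two leftovers out of the aluminium parts tray: the brass hex coupling nut goes into the blue bin and the green square-tube offcut into the red bin. Then pick the tray up and carry it level, with the loose steel ball staying in its shallow pocket, until the tray's handle is over the middle of the round welding turntable and the tray is about 15 cm above the disc. Finish there still holding the tray steady and level in the gripper, without putting it down, and leave the hammer, brush and timer alone.

Things in the scene. Friction and masses are not known exactly. Their poses are not given: they have to be found in the camera images.
- tray: loose aluminium tray, about 0.42 kg, 260 mm (its x) by 150 mm (its y), floor 3 mm thick with a low rim whose top is 8 mm above its underside (5 mm above the floor). Origin: centre of the underside; z up. Ball pocket at x = -90 mm, handle at x = -20 mm; the two leftovers stand on the floor near x = +70 mm, one at y = +42 mm, one at y = -42 mm
- tray_handle (a point): centre of the tray's orange handle bar, 48 mm above the tray's underside; same axes as the tray. The bar is 70 mm long (tray x), 16 mm wide (tray y), 20 mm high, on two thin 36 mm posts at its ends, free underneath between them; it is close to the balance point of tray plus ball, to be gripped across y
- pocket (a point): where the ball's centre is when it sits in the middle of its pocket: 19 mm above the tray's underside. The pocket is a brass ring on the tray floor, 42 mm inside, 52 mm outside diameter, only 4 mm high; the ball can roll about 10 mm in it and rolls out over the rim if the tray is tipped or jerked
- ball_center (a point): centre of the loose steel ball, 32 mm diameter, 134 g, lying in the pocket
- nut_center (a point): centre of the brass hex coupling nut standing upright in the tray: hexagonal, 30 mm across flats, 50 mm high, about 160 g; a pair of flats faces its own +y and -y, z up the nut
- tube_center (a point): centre of the green square-tube offcut standing upright in the tray: 30 x 30 mm, 50 mm high, 3 mm wall, open at the top, about 130 g; sides square to its own x and y, z up the tube
- blue_bin: fixed open blue bin for nuts, 116 x 116 mm outside, 40 mm high, 4 mm walls and about 4 mm floor. Origin: centre of the underside, sides along its x and y
- red_bin: fixed open red bin for tube offcuts, same size and frame as the blue bin
- turntable: fixed round welding turntable, steel disc 120 mm in diameter with a yellow outer ring on its top and edge, disc top 30 mm above the bench, a 30 mm square post stub in four grey jaws at its centre rising to 60 mm. Origin: on its axis at the bench surface
- hammer_mid (a point): bystander: hammer lying on the bench, about 0.26 m long along its x, head at its +x end; point under its middle
- brush_mid (a point): bystander: brush lying on the bench, about 0.2 m long along its x; point under its middle
- timer: bystander: white timer, 60 x 60 x 20 mm, lying flat; origin at the centre of its underside

How it is judged:
By the outcome, as a careful person would: the job done as asked, in the order asked, and still so for the second after the job is handed in, while the arm keeps its last pose, push and grip.
It also fails if it takes over 62 s, if anything falls off the work surface, if the arm or the gripper's body presses on something with over 40 N, if the wrist force passes 120 N, or if a joint passes its speed limit or range.

### The arm

A 7-joint arm with a two-finger parallel gripper is mounted at the origin on the work surface. World frame = base frame: x ahead of the robot, y to its left, z up, the work surface at z = 0. Lengths are in m, angles in rad, forces in N, time in s.
With the tool pointing down it reaches from about 0.425 to 0.875 m from the base axis. Payload 9.9 kg.
Tool frame: the origin (TCP) lies on the centre line of the jaws, within the pads' length; the fingertips stand ctrl.tip_extent ahead of it and the grasp point (between the pads) lies 8 mm behind it (ctrl.tip_extent is the distance from the TCP to the fingertips, in m); z points along the fingers, y is the direction in which the jaws open and shut (so a half turn about z gives the same grasp; the last joint's range is limited). The gripper opens to 85 mm and grips with 20 to 120 N. Pads are 22 mm wide; open, the fingers measure 114 mm over their backs; the gripper's body (76 mm by 85 mm) begins 54 mm behind the grasp point. The pads swing forward as they close: fully open they stand 13 mm farther back than shut.
Start: joints at [-0.084, 0.576, 0.025, 1.437, -0.015, 1.129, -0.057], TCP at [0.675, 0, 0.209] pointing down, gripper open.
Joint ranges: [-2.76, 2.76], [-0.34, 2.15], [-1.52, 1.57], [0.19, 2.46], [-1.09, 4.23], [0.17, 1.99], [-2.82, 2.82]. Speed limits (rad/s): [2.22, 2.22, 3.01, 3.01, 3.14, 3.14, 3.14].

### API

Orientations are given as [roll, pitch, yaw] about the fixed x, y, z axes, in that order (R = Rz(yaw) Ry(pitch) Rx(roll)).
In Python, from workcell import ctrl, imaging, ticket gives the robot as it stands.
- The arm moves only by the tool jog_arm, never from a script. Its argument "deltas" is one flat list of numbers, 5 for each row, row after row: the gripper command: -1 is fully open, 1 is shut, values between are in proportion, then the shift along the tool's x, y, z in units of 0.08 m (1.0 is 0.08 m), then the turn about the tool's z in units of 60 degrees (1.0 is 60 degrees). A call has 1 to 10 rows; each row is the pose to reach, as a shift and turn from the pose commanded when the call began, along the tool's axes at that moment; what a row does not reach only later rows make up. A row lasts 1/8 s, in which the tool goes at most 62.5 mm and 10.7 degrees, less where a joint would pass 70% of its speed; a pose out of reach is approached as far as the arm can. A call with a number of a shift or a turn outside -1 to 1 is refused whole. A call with a gripper value outside its range is refused whole. The fingers move at their own pace and stop on an object; the grip force is fixed at half the most. Time passes only in rows, so rows that repeat a pose let the fingers close. It gives the time, the measured TCP pose, the force and the opening at its end, in the units of the state.
- ctrl.get_obs(): the state, without advancing time (a new reading comes with each control period).
- imaging.snapshot(name): name is "scene" or "side" or "wrist"; returns a dict with "img" (400x640x3 uint8, blue, green, red), "fx", "fy", "cx", "cy" (pixels), "cam_to_world" (4x4, takes a point from camera to world coordinates). Camera axes: x right, y down, z forward; pixel columns grow to the right and rows downward; lengths in m; the calibration is good to about 2 mm. A picture is of the moment at which its call begins. There is no depth.
- ticket.close_job(): hands the job in, once; it reports no verdict.
The state is a dict: "clock": time; "joint_pos": joint angles; "joint_vel": joint speeds; "tau": joint torques, N m; "eef_pos": TCP position; "orientation": TCP orientation; "ft_force": force on the tool from outside, world axes, zero at the start; "moment": the same for the moment, N m; "width": finger opening in m.
Only numpy, scipy, OpenCV 4.12 (cv2) and the standard library are available. Lean on these libraries where they do the work, as an engineer would, in place of code of your own. Each camera call takes 0.05 s, during which the arm holds its last target.

## Working session

There is one attempt and no reset: what is moved stays moved. The work goes in short steps, Python scripts to look and compute and a tool call to move; the robot and the scene stay as the last step left them, time stands still between calls to the robot, and variables do not carry over. Pictures are saved under pics/ and viewed, and the job is handed in when it is done.

Besides the shell and the picture viewer there is one more tool, called after "Call:" as name(argument=value, ...) on one line, values as JSON. jog_arm: Moves the arm, as the interface text tells. Its arguments: {"type":"object","properties":{"deltas":{"type":"array","items":{"type":"number"}}},"required":["deltas"]}

```bash
mkdir -p pics; ls; python3 - <<'E'
from workcell import ctrl, imaging, ticket
import cv2, json
print(ctrl.get_obs()); print(ctrl.tip_extent)
import pickle
for n in ["scene","side","wrist"]:
    s=imaging.snapshot(n); cv2.imwrite(f"pics/{n}0.png",s["img"]); pickle.dump(s,open(f"{n}0.pkl","wb"))
    print(n,s["fx"],s["cx"],s["cy"],s["cam_to_world"].round(3).tolist() if hasattr(s["cam_to_world"],"round") else s["cam_to_world"])
E
```

```text
pics
{'clock': 0.0, 'joint_pos': array([-0.08380292,  0.57652697,  0.02480422,  1.43791368, -0.01501294,
        1.12896982, -0.05650538]), 'joint_vel': array([-0.00086858,  0.00148123, -0.00130746, -0.00045057,  0.00041575,
        0.00152252,  0.00021181]), 'tau': array([ 1.10782021e-03, -7.65753937e+01,  2.25157209e+00, -2.85965914e+01,
        1.54639565e-02,  1.25475466e-02,  7.09064329e-05]), 'eef_pos': array([6.74516654e-01, 3.43432272e-05, 2.07843224e-01]), 'orientation': array([-3.13995917e+00,  5.18438665e-05,  1.57085583e+00]), 'ft_force': array([-0.0263317 ,  0.20996201, -0.44655742]), 'moment': array([-0.06067943, -0.05128409, -0.0022474 ]), 'width': 0.08543307798000012}
0.011
scene 374.4241775649801 318.80012563071136 200.06630850577193 [[-0.744, 0.493, -0.452, 0.943], [0.669, 0.545, -0.506, 0.442], [-0.003, -0.679, -0.734, 0.68], [0.0, 0.0, 0.0, 1.0]]
side 380.11103063885594 316.67983377015355 198.9054504806321 [[-0.806, -0.316, 0.5, 0.151], [-0.592, 0.436, -0.678, 0.587], [-0.003, -0.843, -0.539, 0.513], [0.0, 0.0, 0.0, 1.0]]
wrist 357.33082299036823 319.88980657063746 199.61004716389556 [[1.0, 0.002, -0.002, 0.674], [0.002, -0.952, -0.307, 0.079], [-0.002, 0.307, -0.952, 0.373], [0.0, 0.0, 0.0, 1.0]]
```

View pics/scene0.png

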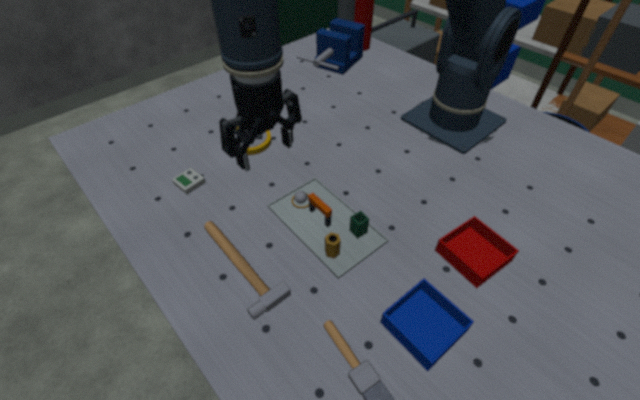

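View pics/side0.png

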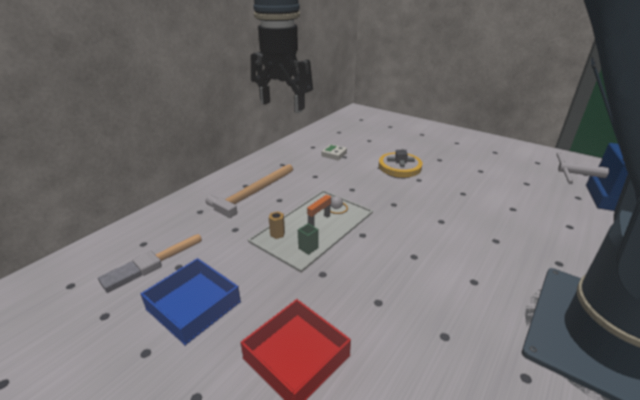

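View pics/wrist0.png

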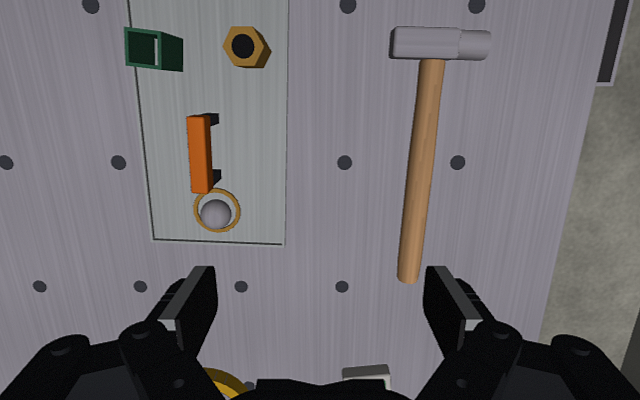

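```bash
cat > h.py <<'E'
import pickle, numpy as np, cv2
def ray(s,u,v):
    T=np.array(s["cam_to_world"]); d=T[:3,:3]@np.array([(u-s["cx"])/s["fx"],(v-s["cy"])/s["fy"],1]); return T[:3,3],d
def onz(s,u,v,z):
    o,d=ray(s,u,v); return o+d*(z-o[2])/d[2]
def proj(s,P):
    T=np.linalg.inv(np.array(s["cam_to_world"])); P=np.atleast_2d(P); c=P@T[:3,:3].T+T[:3,3]
    return np.c_[s["fx"]*c[:,0]/c[:,2]+s["cx"], s["fy"]*c[:,1]/c[:,2]+s["cy"]]
def load(n): return pickle.load(open(n+".pkl","rb"))
def crop(n,x0,y0,x1,y1,k,out):
    i=cv2.imread(f"pics/{n}.png")[y0:y1,x0:x1]; i=cv2.resize(i,None,fx=k,fy=k,interpolation=cv2.INTER_CUBIC)
    for u in range((x0+9)//10*10,x1,10):
        L=12 if u%50==0 else 5
        cv2.line(i,(int((u-x0+.5)*k),0),(int((u-x0+.5)*k),L),(0,0,255),1)
        if u%50==0: cv2.putText(i,str(u),(int((u-x0)*k)+3,22),0,.4,(0,0,255),1)
    for v in range((y0+9)//10*10,y1,10):
        L=12 if v%50==0 else 5
        cv2.line(i,(0,int((v-y0+.5)*k)),(L,int((v-y0+.5)*k)),(0,0,255),1)
        if v%50==0: cv2.putText(i,str(v),(14,int((v-y0)*k)+4),0,.4,(0,0,255),1)
    cv2.imwrite(f"pics/{out}.png",i)
E
python3 - <<'E'
from h import *
crop("wrist0",110,0,310,260,2.3 if 0 else 2,"w0c") 
crop("wrist0",110,0,300,145,4,"w0a"); crop("wrist0",110,105,300,250,4,"w0b")
crop("scene0",230,110,530,370,2.3,"s0a") if 0 else crop("scene0",260,170,400,280,5,"s0a")
crop("scene0",370,200,530,370,3,"s0b"); crop("side0",130,240,360,400,3,"d0b"); crop("side0",310,120,450,230,5,"d0a"); crop("scene0",160,110,300,210,5,"s0c")
E
```

```text
(no output)
```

View pics/w0a.png

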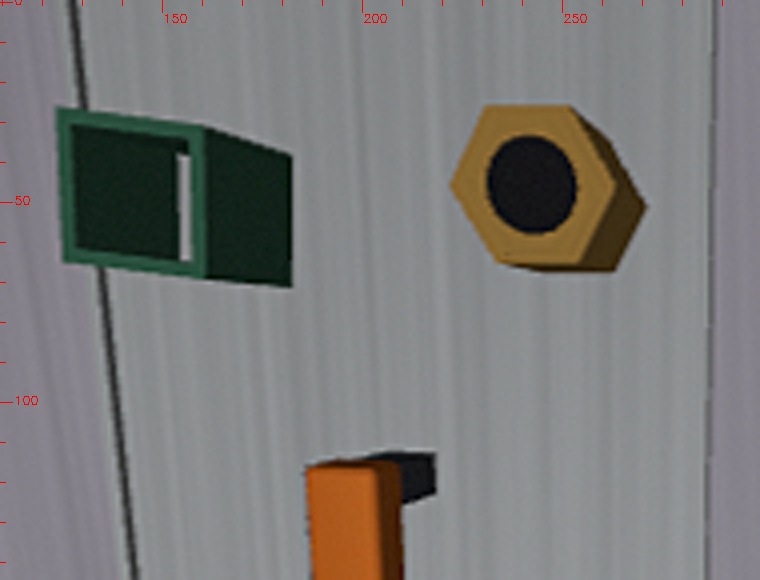

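View pics/w0b.png

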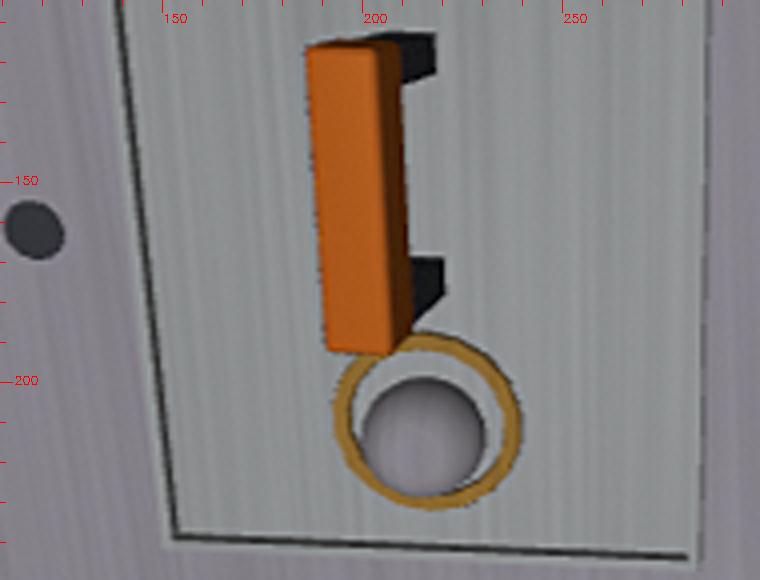

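View pics/s0b.png

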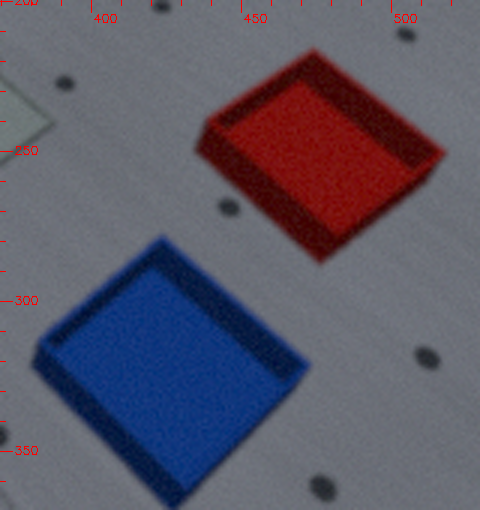

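View pics/d0b.png

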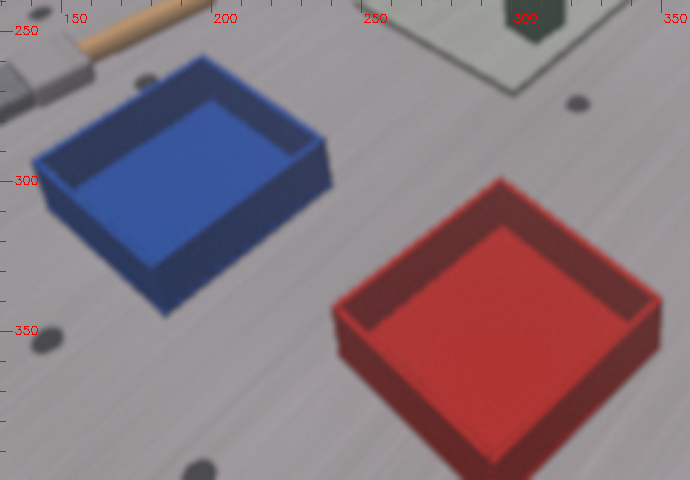

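View pics/d0a.png

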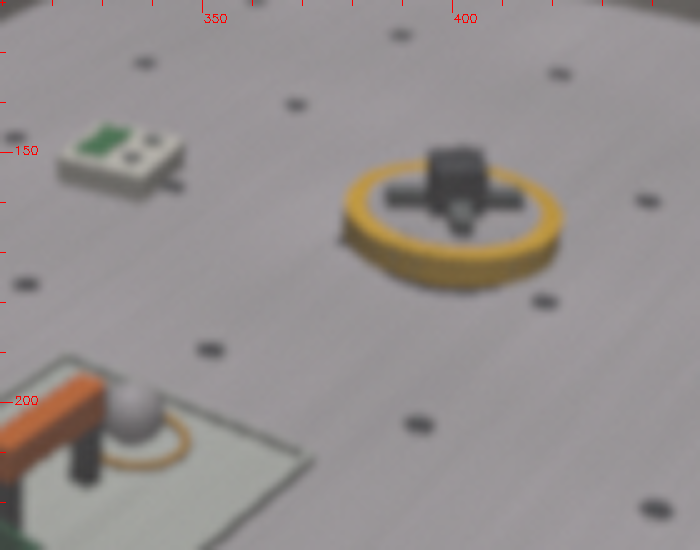

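View pics/s0a.png

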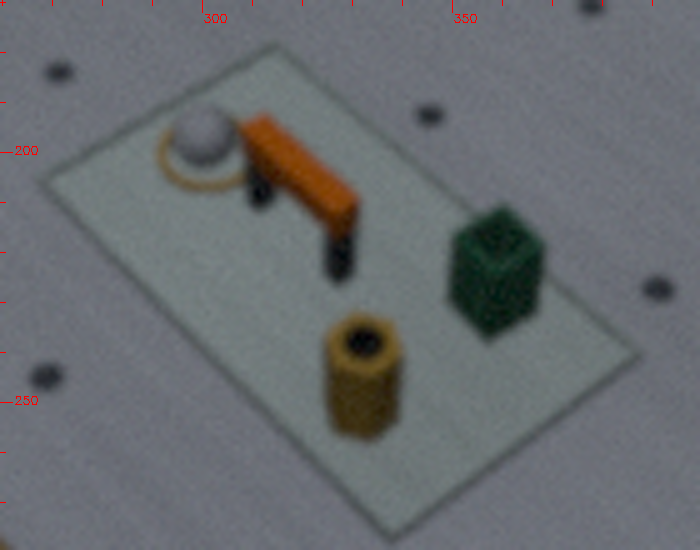

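```bash
python3 - <<'E'
from h import *
np.set_printoptions(precision=4,suppress=True)
w,s,d=load("wrist0"),load("scene0"),load("side0")
def P(s,pts,z): return np.array([onz(s,*p,z)[:2] for p in pts])
def show(n,a):
    print(n,"mean",a.mean(0)); 
    if len(a)>1:
        e=np.roll(a,-1,0)-a; print("  len",np.linalg.norm(e,axis=1),"ang",np.degrees(np.arctan2(e[:,1],e[:,0])))
show("tube",P(w,[(123.8,26.3),(160.5,31),(160.5,69),(125.7,65)],.053))
show("nut",P(w,[(231.3,25.7),(252.5,25.7),(263.5,46),(254.5,65.8),(234,65.3),(222.3,46)],.053))
show("handle",P(w,[(186.3,115.8),(203.8,115.8),(208.3,193.3),(190.8,192)],.058))
show("trayedge",P(w,[(152.5,239),(282,244)],.008))
tr=P(w,[(127.5,0),(152.5,239)],.008); show("left",tr)
show("right",P(w,[(288,0),(285,245)],.008))
show("ring",P(w,[(216.3,209.8)],.007)); show("ball",P(w,[(215.5,213.8)],.019))
print(w["cam_to_world"])
show("red",P(d,[(240.5,341.8),(296.5,298.8),(349.8,338.5)],.04))
show("blue",P(d,[(140.5,292.8),(196.8,258.2),(237.8,285.5)],.04))
show("redS",P(s,[(439,239.5),(473.8,215.5),(518.2,250.5)],.04))
show("blueS",P(s,[(382.5,313),(423.8,278),(472.8,321)],.04))
print("tt",P(d,[(400.3,161.1)],.03),P(d,[(401,151.5)],.06))
show("traySide",P(s,[(268,206),(313.5,178),(387,240.5),(337,277)],.008))
E
```

```text
tube mean [0.5268 0.1078]
  len [0.0296 0.0294 0.029  0.0297] ang [ -6.6917 -97.7168 173.83    83.5526]
nut mean [0.61   0.1096]
  len [0.0172 0.0173 0.0174 0.0172 0.0172 0.0175] ang [   0.0689  -61.5933 -118.3379  178.77    119.9155   60.6351]
handle mean [0.5645 0.019 ]
  len [0.0151 0.0698 0.016  0.0686] ang [  0.0974 -92.2214 175.6575  86.9763]
trayedge mean [ 0.5593 -0.0875]
  len [0.1442 0.1442] ang [ -2.2766 177.7234]
left mean [0.4928 0.0338]
  len [0.2372 0.2372] ang [-92.6515  87.3485]
right mean [0.6395 0.0304]
  len [0.2442 0.2442] ang [-92.2697  87.7303]
ring mean [ 0.5611 -0.0504]
ball mean [ 0.5636 -0.0506]
[[ 1.      0.0021 -0.0016  0.6743]
 [ 0.0015 -0.9517 -0.307   0.0795]
 [-0.0022  0.307  -0.9517  0.3728]
 [ 0.      0.      0.      1.    ]]
red mean [0.4049 0.2976]
  len [0.1133 0.1123 0.1598] ang [-97.1984 172.9909  38.1634]
blue mean [0.6144 0.3259]
  len [0.1118 0.1128 0.1607] ang [-93.3627 178.0089  42.0535]
redS mean [0.3658 0.3021]
  len [0.1138 0.1152 0.1599] ang [173.7813  82.3907 -52.2665]
blueS mean [0.5757 0.3275]
  len [0.1148 0.1131 0.1606] ang [177.2546  86.8816 -47.5071]
tt [[ 0.5267 -0.3169]] [[ 0.5274 -0.315 ]]
traySide mean [0.5661 0.0389]
  len [0.1457 0.2599 0.147  0.2532] ang [179.7168  87.5207  -2.9173 -92.7931]
```

View pics/s0c.png

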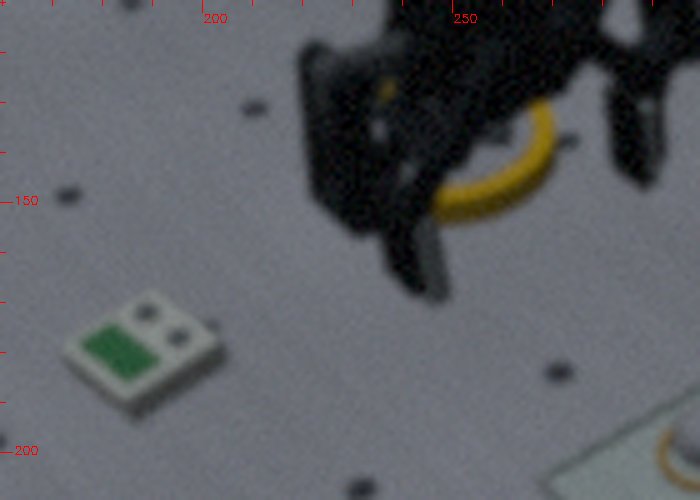

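Call:
jog_arm(deltas=[-0.3, 0.3, -0.25, 0.2, 0.15, -0.3, 0.7, -0.55, 0.55, 0.33, -0.3, 1, -0.8, 0.9, 0.5, -0.3, 1, -0.8, 0.9, 0.5, -0.3, 1, -0.8, 0.9, 0.5])

```text
clock: 0.78
eef_pos: [0.6116, 0.0796, 0.137]
orientation: [3.141, 0.0, 1.049]
ft_force: [1.0, -0.9, 0.5]
width: 0.0556
```

```bash
cat >> h.py <<'E'
from scipy.spatial.transform import Rotation as Ro
def plan(tgt,yaw=None):
    from workcell import ctrl
    o=ctrl.get_obs(); R=Ro.from_euler("xyz",o["orientation"]).as_matrix()
    d=R.T@(np.array(tgt)-o["eef_pos"])/0.08
    print("t",o["clock"],"eef",o["eef_pos"].round(4),"rpy",np.degrees(o["orientation"]).round(2),"w",o["width"].round(4),"f",o["ft_force"].round(1),"units",d.round(3), None if yaw is None else round(((np.degrees(o["orientation"][2])-yaw+90)%180-90)/60,3))
E
python3 - <<'E'
from h import *
w,s,d=load("wrist0"),load("scene0"),load("side0")
plan([.610,.1096,.030],60)
for n,c,p in [("red",d,[(240.5,341.8),(349.8,338.5)]),("blue",d,[(140.5,292.8),(237.8,285.5)]),("redS",s,[(439,239.5),(518.2,250.5)]),("blueS",s,[(382.5,313),(472.8,321)])]:
    print(n,np.mean([onz(c,*q,.04) for q in p],0))
from workcell import imaging
q=imaging.snapshot("wrist"); cv2.imwrite("pics/wrist1.png",q["img"]); pickle.dump(q,open("wrist1.pkl","wb"))
E
```

```text
Traceback (most recent call last):
  File "h.py", line 26, in plan
    print("t",o["clock"],"eef",o["eef_pos"].round(4),"rpy",np.degrees(o["orientation"]).round(2),"w",o["width"].round(4),"f",o["ft_force"].round(1),"units",d.round(3), None if yaw is None else round(((np.degrees(o["orientation"][2])-yaw+90)%180-90)/60,3))
                                                                                                     ^^^^^^^^^^^^^^^^
AttributeError: 'float' object has no attribute 'round'
```

```bash
sed -i 's/o\["width"\].round(4)/round(o["width"],4)/' h.py
python3 - <<'E'
from h import *
w,s,d=load("wrist0"),load("scene0"),load("side0")
plan([.610,.1096,.030],60)
for n,c,p in [("red",d,[(240.5,341.8),(349.8,338.5)]),("blue",d,[(140.5,292.8),(237.8,285.5)]),("redS",s,[(439,239.5),(518.2,250.5)]),("blueS",s,[(382.5,313),(472.8,321)])]:
    print(n,np.mean([onz(c,*q,.04) for q in p],0))
from workcell import imaging
q=imaging.snapshot("wrist"); cv2.imwrite("pics/wrist1.png",q["img"]); pickle.dump(q,open("wrist1.pkl","wb"))
E
```

```text
t 0.775 eef [0.6116 0.0796 0.137 ] rpy [1.7996e+02 1.0000e-02 6.0090e+01] w 0.0556 f [ 1.  -0.9  0.5] units [ 0.316 -0.205  1.337] 0.002
red [0.38867283 0.31859236 0.04      ]
blue [0.59666415 0.34510513 0.04      ]
redS [0.38716187 0.31902427 0.04      ]
blueS [0.59586358 0.34536367 0.04      ]
```

View pics/wrist1.png

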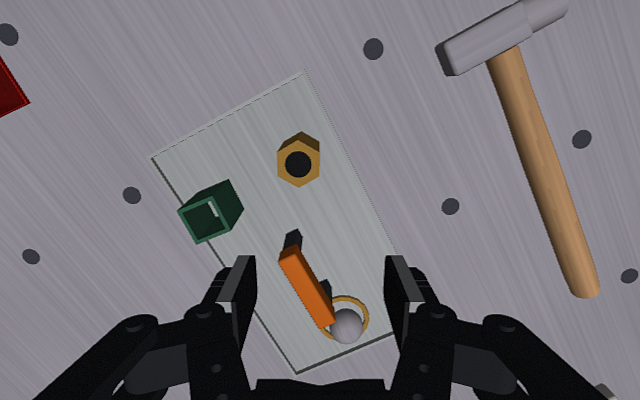

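```bash
python3 - <<'E'
from h import *
w=load("wrist1"); print(onz(w,299,164,.053),onz(w,203,220,.053))
E
```

```text
[0.61052966 0.10929039 0.053     ] [0.52663442 0.10838581 0.053     ]
```

Call:
jog_arm(deltas=[-0.3, 0.15, -0.1, 0.15, 0, -0.3, 0.32, -0.2, 0.5, 0, -0.3, 0.32, -0.2, 0.6, 0, -0.3, 0.32, -0.2, 0.6, 0])

```text
clock: 1.32
eef_pos: [0.6098, 0.1095, 0.0882]
orientation: [-3.141, 0.001, 1.047]
ft_force: [0.4, -0.0, 0.3]
width: 0.0557
```

Call:
jog_arm(deltas=[-0.3, 0, 0, 0.2, 0, -0.3, 0, 0, 0.45, 0, -0.3, 0, 0, 0.65, 0, -0.3, 0, 0, 0.72, 0, -0.3, 0, 0, 0.72, 0, 1, 0, 0, 0.72, 0, 1, 0, 0, 0.72, 0, 1, 0, 0, 0.72, 0, 1, 0, 0, 0.72, 0])

```text
clock: 2.45
eef_pos: [0.61, 0.1102, 0.0313]
orientation: [3.141, -0.0, 1.047]
ft_force: [-0.3, 0.5, 0.8]
width: 0.0001
```

```bash
python3 - <<'E'
from h import *
from workcell import imaging,ctrl
print(ctrl.get_obs())
for n in ["scene","side","wrist"]:
    s=imaging.snapshot(n); cv2.imwrite(f"pics/{n}2.png",s["img"]); pickle.dump(s,open(f"{n}2.pkl","wb"))
crop("scene2",240,100,440,290,4,"s2a"); crop("side2",220,120,380,280,4,"d2a")
E
```

```text
{'clock': 2.45, 'joint_pos': array([-0.3302647 ,  0.69428338,  0.12296119,  1.77992952, -0.12599355,
        0.67469794, -0.6605579 ]), 'joint_vel': array([-0.00095327,  0.00224605,  0.00110727,  0.0013425 , -0.00063167,
       -0.00151596,  0.00129333]), 'tau': array([ 3.70942173e-03, -7.55759382e+01,  4.56597582e+00, -1.96512133e+01,
        1.09590782e-02,  1.31424062e-03, -8.85861914e-05]), 'eef_pos': array([0.61002417, 0.11023176, 0.03127668]), 'orientation': array([ 3.14139969e+00, -2.08669412e-04,  1.04724210e+00]), 'ft_force': array([-0.30045308,  0.54199601,  0.80784313]), 'moment': array([-0.00303862, -0.02630803,  0.03024036]), 'width': 8.849577610847688e-05}
```

View pics/s2a.png

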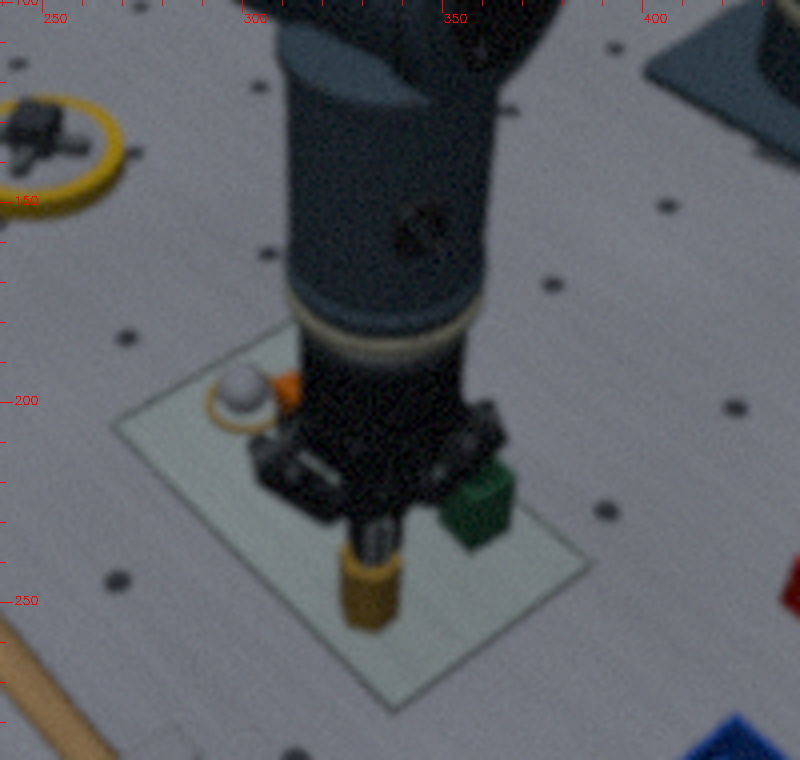

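View pics/d2a.png

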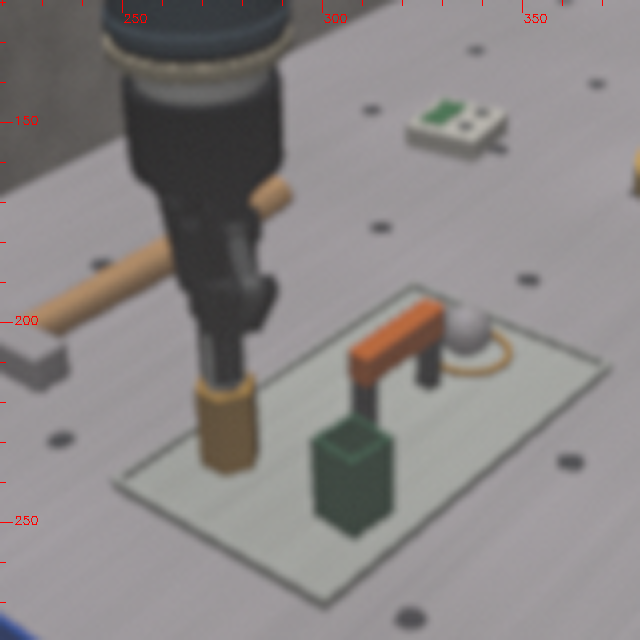

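View pics/wrist2.png

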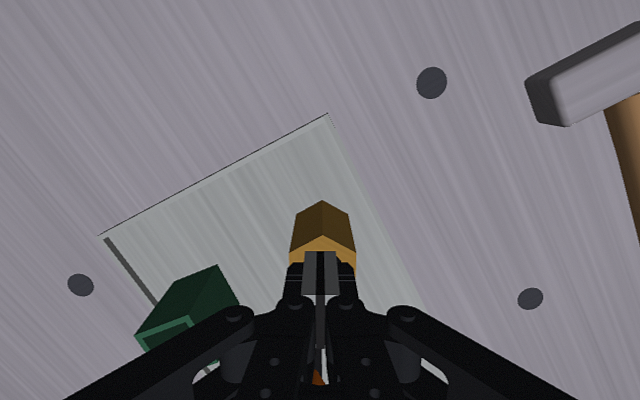

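```bash
python3 - <<'E'
from h import *
np.set_printoptions(precision=1,suppress=True)
for n in ["scene","side","wrist"]:
    s=load(n+"2")
    print(n,"tip",proj(s,[.610,.1102,.020]),"53",proj(s,[.610,.1102,.053]),"nuttop",proj(s,[.6103,.1095,.053]),"nutbot",proj(s,[.6103,.1095,.003]),"noR", proj(s,[.5645,.019,.058]))
np.set_printoptions(precision=4)
print(onz(load("scene0"),332,237.9,.053))
crop("wrist2",240,180,400,300,5,"w2a")
crop("scene2",310,200,370,270,11,"s2b")
E
```

```text
scene tip [[331.9 248.3]] 53 [[332.3 239.1]] nuttop [[332.  238.9]] nutbot [[331.4 252.8]] noR [[319.2 202.6]]
side tip [[276.6 228. ]] 53 [[275.7 215.4]] nuttop [[275.8 215.2]] nutbot [[277.2 234. ]] noR [[318.6 201.3]]
wrist tip [[321.5 239. ]] 53 [[321.8 269.3]] nuttop [[323.2 270.2]] nutbot [[322.5 227.7]] noR [[333.1 447.5]]
[0.6084 0.1076 0.053 ]
```

View pics/w2a.png

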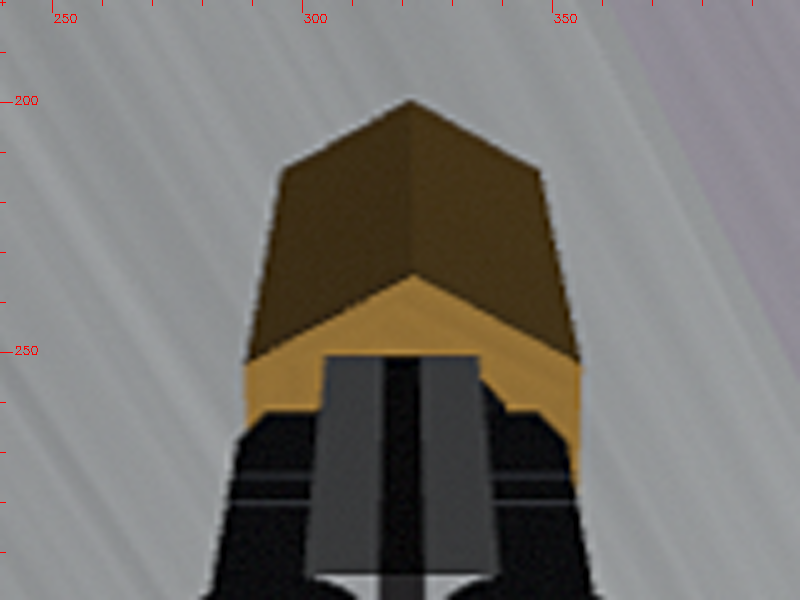

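View pics/s2b.png

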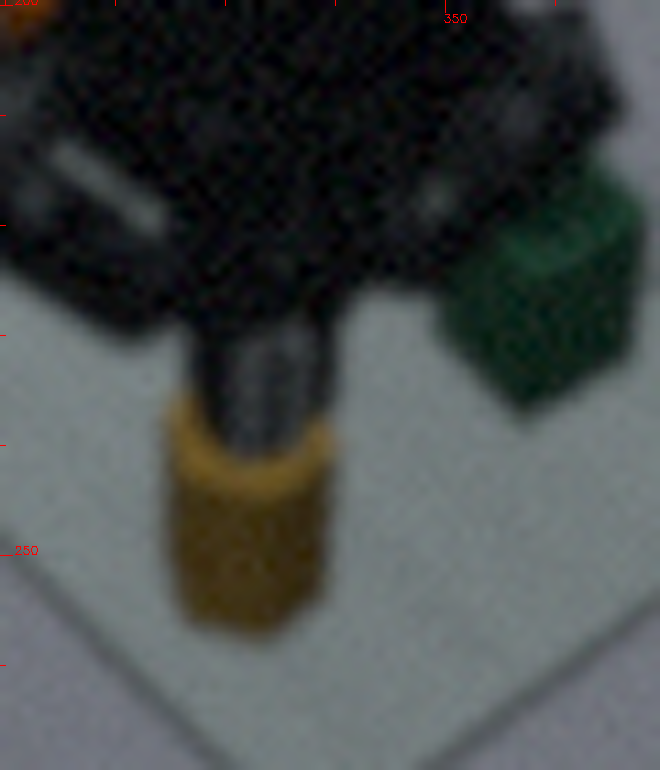

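```bash
python3 - <<'E'
from h import *
np.set_printoptions(precision=1,suppress=True)
s=load("wrist2"); R=Ro.from_euler("xyz",[np.pi,0,1.0472]).as_matrix()
for z in [.02,.03,.04,.05,.055,.06,.07]:
    p=np.array([.610,.1102,z]); print(z,proj(s,p+R[:,0]*.011),proj(s,p-R[:,0]*.011),proj(load("side2"),p),proj(load("scene2"),p))
for z in [.19,.2,.21,.22,.23,.24]:
    print(z,[proj(load(n),[[.6745-.043,0,z],[.6745+.043,0,z]]).ravel() for n in ("scene0","side0")])
crop("side0",230,40,340,130,6,"d0t"); crop("scene0",210,80,320,180,6,"s0t")
E
```

```text
0.02 [[321.6 219.9]] [[321.5 257.5]] [[276.6 228. ]] [[331.9 248.3]]
0.03 [[321.7 227.1]] [[321.6 266.4]] [[276.3 224.2]] [[332.  245.6]]
0.04 [[321.8 235.1]] [[321.6 276.2]] [[276.1 220.4]] [[332.2 242.8]]
0.05 [[321.9 244.1]] [[321.7 287.2]] [[275.8 216.6]] [[332.3 239.9]]
0.055 [[321.9 249. ]] [[321.8 293.2]] [[275.6 214.7]] [[332.3 238.5]]
0.06 [[322.  254.2]] [[321.8 299.5]] [[275.5 212.7]] [[332.4 237. ]]
0.07 [[322.1 265.7]] [[321.9 313.4]] [[275.2 208.7]] [[332.5 234.1]]
0.19 [array([286.7, 168.4, 250. , 189.8]), array([298.4, 135.6, 268.6, 126.7])]
0.2 [array([286.4, 164.6, 249.3, 185.9]), array([298.3, 131.2, 268.2, 122.4])]
0.21 [array([286. , 160.6, 248.5, 182. ]), array([298.2, 126.7, 267.9, 118.2])]
0.22 [array([285.7, 156.6, 247.7, 177.9]), array([298. , 122.2, 267.6, 113.8])]
0.23 [array([285.3, 152.5, 246.9, 173.8]), array([297.9, 117.7, 267.3, 109.4])]
0.24 [array([284.9, 148.3, 246. , 169.6]), array([297.7, 113. , 266.9, 105. ])]
```

View pics/d0t.png

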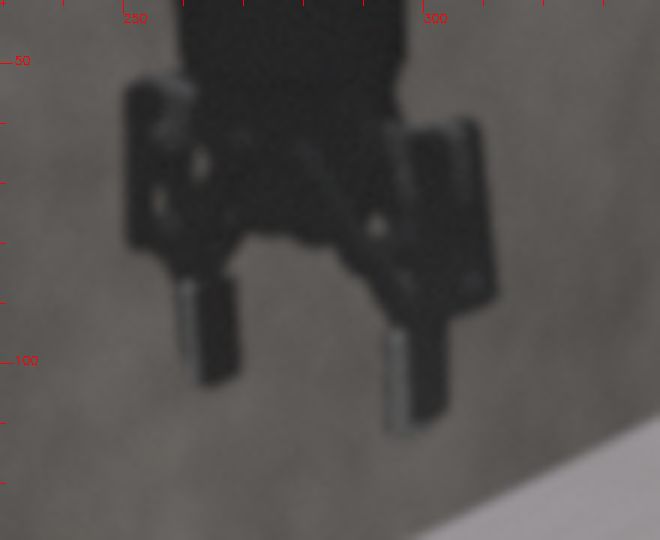

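View pics/s0t.png

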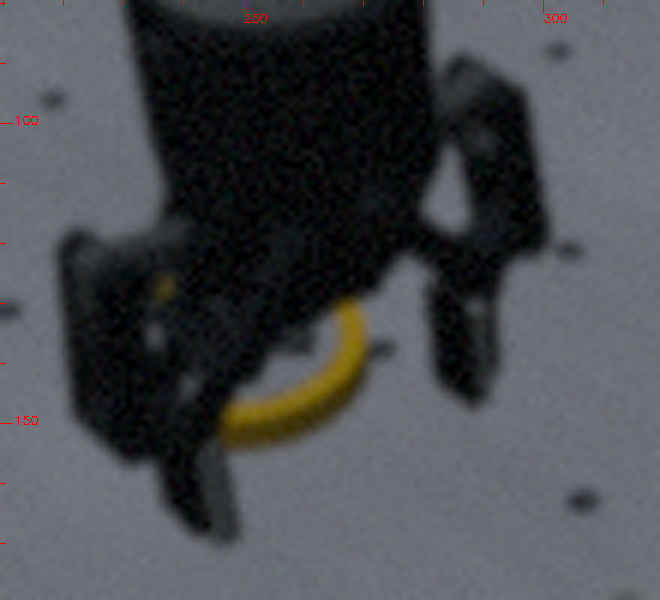

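Call:
jog_arm(deltas=[1, 0, 0, -0.2, 0, -0.3, 0, 0, -0.4, 0, -0.3, 0, 0, -0.4, 0, -0.3, 0, 0, -0.4, 0, -0.3, 0, 0, -0.2, 0, -0.3, 0, 0, 0.05, 0, -0.3, 0, 0, 0.2, 0, -0.3, 0, 0, 0.2, 0])

```text
clock: 3.6
eef_pos: [0.6089, 0.11, 0.0135]
orientation: [-3.14, 0.002, 1.047]
ft_force: [0.9, 0.3, 0.3]
width: 0.0553
```

```bash
cat > snap.py <<'E'
import sys
from h import *
from workcell import imaging,ctrl
tag=sys.argv[1]; o=ctrl.get_obs(); print(round(o["clock"],2),o["eef_pos"].round(4),o["width"],o["ft_force"].round(1))
for n in sys.argv[2:]:
    s=imaging.snapshot(n); cv2.imwrite(f"pics/{n}{tag}.png",s["img"]); pickle.dump(s,open(f"{n}{tag}.pkl","wb"))
E
python3 snap.py 3 side wrist; python3 -c "
from h import *
crop('side3',220,150,340,270,5,'d3')"
```

```text
3.6 [0.6089 0.11   0.0135] 0.05533535345404176 [0.9 0.3 0.3]
```

View pics/d3.png

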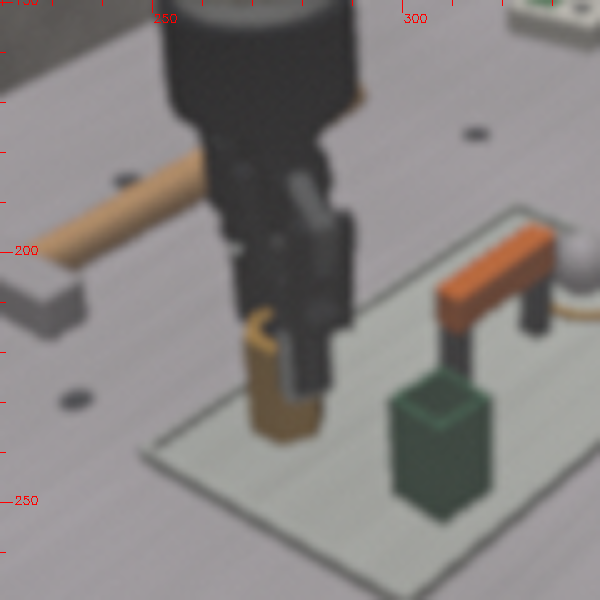

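View pics/wrist3.png

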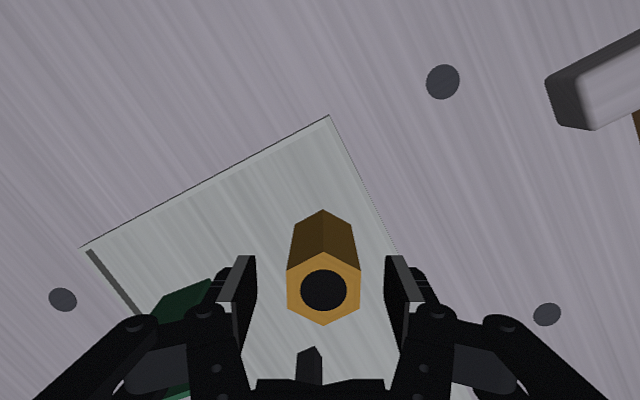

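The fingers are about 35 mm higher than the TCP reading implies. They now straddle the nut (nut top at 323,290, pads at 245 and 395), so I go down further and close.

Call:
jog_arm(deltas=[-0.3, 0, 0, 0.15, 0, -0.3, 0, 0, 0.28, 0, -0.3, 0, 0, 0.28, 0, 1, 0, 0, 0.28, 0, 1, 0, 0, 0.28, 0, 1, 0, 0, 0.28, 0, 1, 0, 0, 0.28, 0])

```text
clock: 4.58
eef_pos: [0.6103, 0.1102, -0.0069]
orientation: [3.141, -0.0, 1.047]
ft_force: [-0.6, -0.7, 3.4]
width: 0.03
```

Call:
jog_arm(deltas=[1, 0, 0, -0.15, 0, 1, 0, 0, -0.4, 0, 1, 0, 0, -0.7, 0, 1, 0.25, -0.15, -0.95, 0, 1, 0.55, -0.35, -1, 0, 1, 0.85, -0.55, -1, 0, 1, 1, -0.66, -1, 0])

```text
clock: 5.45
eef_pos: [0.6037, 0.2079, 0.0731]
orientation: [-3.141, -0.001, 1.049]
ft_force: [-0.4, -1.2, -1.9]
width: 0.0293
```

Call:
jog_arm(deltas=[1, 0.3, -0.2, 0, 0, 1, 0.6, -0.4, 0, 0, 1, 0.9, -0.6, 0, 0, 1, 1, -0.7, 0, 0, 1, 1, -0.7, 0, 0])

```text
clock: 6.08
eef_pos: [0.5953, 0.3029, 0.0726]
orientation: [-3.142, 0.001, 1.048]
ft_force: [1.0, -0.8, -1.9]
width: 0.0297
```

```bash
python3 -c "
from h import *
plan([.5962,.3452,.003],60)"; python3 snap.py 4 wrist side
```

```text
t 6.075 eef [0.5953 0.3029 0.0726] rpy [-1.7999e+02  5.0000e-02  6.0040e+01] w 0.0297 f [ 1.  -0.8 -1.9] units [ 0.465 -0.255  0.869] 0.001
6.08 [0.5953 0.3029 0.0726] 0.029684708313390283 [ 1.  -0.8 -1.9]
```

View pics/wrist4.png

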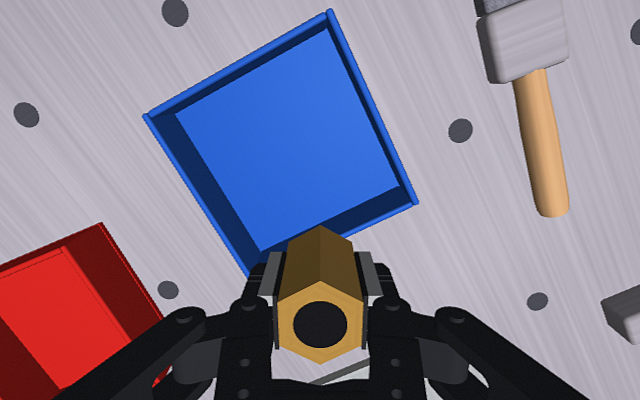

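View pics/side4.png

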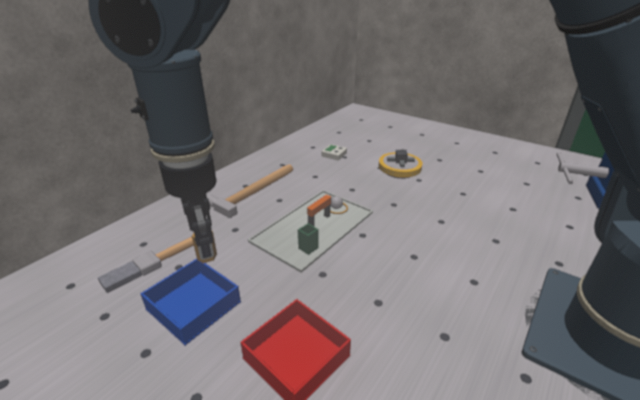

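```bash
python3 -c "
from h import *
w=load('wrist4'); print((onz(w,145,116,.04)+onz(w,415.5,204,.04))/2, onz(w,330,11,.04))"
```

```text
[0.5965427 0.3456356 0.04     ] [0.65548575 0.39933389 0.04      ]
```

Call:
jog_arm(deltas=[1, 0.2, -0.1, 0, 0, 1, 0.4, -0.22, 0.1, 0, 1, 0.47, -0.25, 0.2, 0, 1, 0.47, -0.25, 0.4, 0])

```text
clock: 6.68
eef_pos: [0.5971, 0.3467, 0.0398]
orientation: [3.141, -0.0, 1.049]
ft_force: [-0.7, 1.1, -2.1]
width: 0.0297
```

Call:
jog_arm(deltas=[1, 0, 0, 0.2, 0, 1, 0, 0, 0.4, 0, 1, 0, 0, 0.46, 0, 1, 0, 0, 0.46, 0, -0.2, 0, 0, 0.46, 0, -0.2, 0, 0, 0.46, 0, -0.2, 0, 0, 0.46, 0, -0.2, 0, 0, 0.2, 0, -0.2, 0, 0, -0.2, 0, -0.2, 0, 0, -0.6, 0])

```text
clock: 7.92
eef_pos: [0.5975, 0.3458, 0.0912]
orientation: [3.141, -0.001, 1.047]
ft_force: [0.2, 0.7, 0.0]
width: 0.0513
```

```bash
python3 snap.py 5 wrist scene; python3 -c "
from h import *
plan([.5265,.1083,.07],90-6.7)"
```

```text
7.92 [0.5975 0.3458 0.0912] 0.051330090598862795 [0.2 0.7 0. ]
t 8.025 eef [0.5998 0.3469 0.0944] rpy [179.78  -0.39  59.98] w 0.0512 f [-0.4  0.7  0.7] units [-3.042  0.697  0.287] -0.389
```

View pics/wrist5.png

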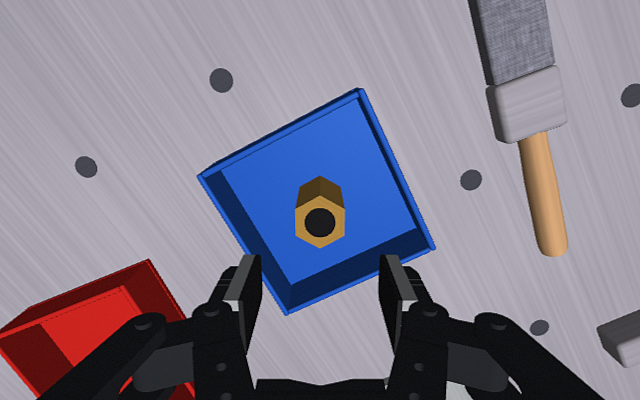

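View pics/scene5.png

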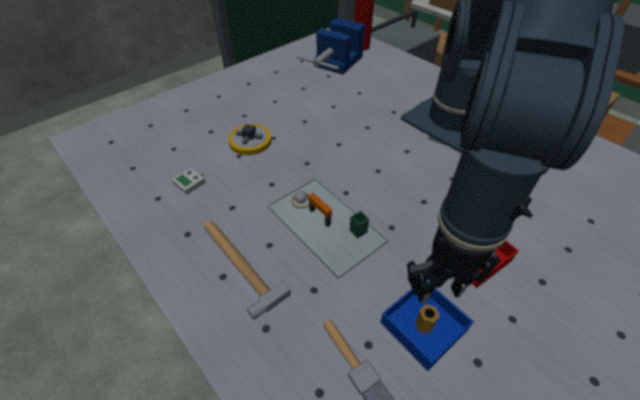

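Call:
jog_arm(deltas=[-0.3, -0.2, 0.05, 0, -0.1, -0.3, -0.5, 0.12, 0.1, -0.25, -0.3, -0.8, 0.18, 0.2, -0.39, -0.3, -1, 0.23, 0.25, -0.39, -0.3, -1, 0.23, 0.25, -0.39])

```text
clock: 8.65
eef_pos: [0.5733, 0.2659, 0.069]
orientation: [-3.142, 0.0, 1.45]
ft_force: [-0.3, -0.5, -0.4]
width: 0.0556
```

```bash
python3 -c "
from h import *
plan([.5265,.1083,.07],90-6.7)"
```

```text
t 8.65 eef [0.5733 0.2659 0.069 ] rpy [-1.80e+02  3.00e-02  8.31e+01] w 0.0556 f [-0.3 -0.5 -0.4] units [-2.026 -0.344 -0.011] -0.003
```

Call:
jog_arm(deltas=[-0.3, -0.2, -0.03, 0, 0, -0.3, -0.5, -0.08, 0, 0, -0.3, -0.8, -0.14, 0, 0, -0.3, -1, -0.17, 0, 0])

```text
clock: 9.15
eef_pos: [0.5502, 0.1882, 0.0689]
orientation: [3.141, 0.0, 1.454]
ft_force: [0.8, -0.8, 0.1]
width: 0.0552
```

Call:
jog_arm(deltas=[-0.3, -0.3, -0.05, 0, 0, -0.3, -0.7, -0.11, 0, 0, -0.3, -1, -0.17, 0, 0, -0.3, -1, -0.17, 0, 0, -0.3, -1, -0.17, 0, 0])

```text
clock: 9.78
eef_pos: [0.5281, 0.1119, 0.0689]
orientation: [3.141, -0.001, 1.456]
ft_force: [-0.2, -0.1, -0.4]
width: 0.0555
```

```bash
python3 -c "
from h import *
plan([.5265,.1083,-.007],90-6.7)"; python3 snap.py 6 wrist
```

```text
t 9.775 eef [0.5281 0.1119 0.0689] rpy [ 1.7997e+02 -4.0000e-02  8.3410e+01] w 0.0555 f [-0.2 -0.1 -0.4] units [-0.048 -0.015  0.948] 0.002
9.78 [0.5281 0.1119 0.0689] 0.05547180075268664 [-0.2 -0.1 -0.4]
```

View pics/wrist6.png

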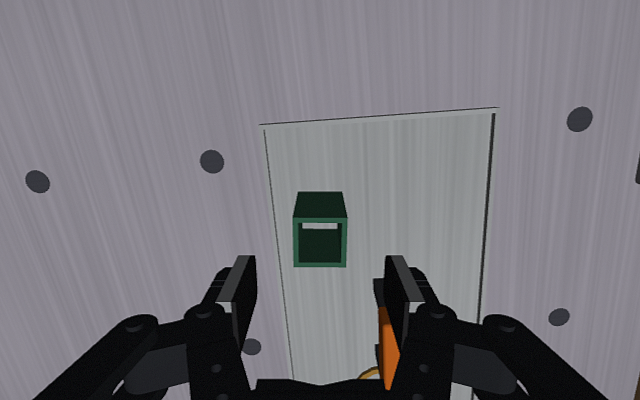

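Call:
jog_arm(deltas=[-0.3, -0.05, -0.01, 0.2, 0, -0.3, -0.05, -0.01, 0.45, 0, -0.3, -0.05, -0.01, 0.7, 0, -0.3, -0.05, -0.01, 0.9, 0, -0.3, -0.05, -0.01, 0.95, 0, -0.3, -0.05, -0.01, 0.95, 0, 1, -0.05, -0.01, 0.95, 0, 1, -0.05, -0.01, 0.95, 0, 1, -0.05, -0.01, 0.95, 0, 1, -0.05, -0.01, 0.95, 0])

```text
clock: 11.08
eef_pos: [0.5269, 0.1077, -0.0066]
orientation: [3.14, -0.001, 1.456]
ft_force: [-1.3, 1.4, 7.3]
width: 0.0297
```

Call:
jog_arm(deltas=[1, 0, 0, -0.15, 0, 1, 0, 0, -0.4, 0, 1, 0, 0, -0.7, 0, 1, 0.2, -0.15, -0.95, 0, 1, 0.45, -0.37, -1, 0, 1, 0.75, -0.62, -1, 0, 1, 1, -0.83, -1, 0])

```text
clock: 11.95
eef_pos: [0.469, 0.1956, 0.0735]
orientation: [3.141, -0.001, 1.456]
ft_force: [1.0, -0.7, -1.2]
width: 0.0293
```

Call:
jog_arm(deltas=[1, 0.3, -0.25, 0, 0, 1, 0.6, -0.5, 0, 0, 1, 0.9, -0.75, 0, 0, 1, 1, -0.84, 0, 0, 1, 1, -0.84, 0, 0])

```text
clock: 12.58
eef_pos: [0.4121, 0.2819, 0.073]
orientation: [3.141, -0.0, 1.457]
ft_force: [0.3, -0.8, -1.5]
width: 0.0288
```

```bash
python3 snap.py 7 wrist; python3 -c "
from h import *
plan([.388,.3188,.003],90-6.7)"
```

```text
12.57 [0.4121 0.2819 0.073 ] 0.02881972206115772 [ 0.3 -0.8 -1.5]
t 12.625 eef [0.4126 0.2811 0.073 ] rpy [1.7997e+02 2.0000e-02 8.3380e+01] w 0.0295 f [ 0.3  0.1 -1.4] units [ 0.433 -0.36   0.874] 0.001
```

View pics/wrist7.png

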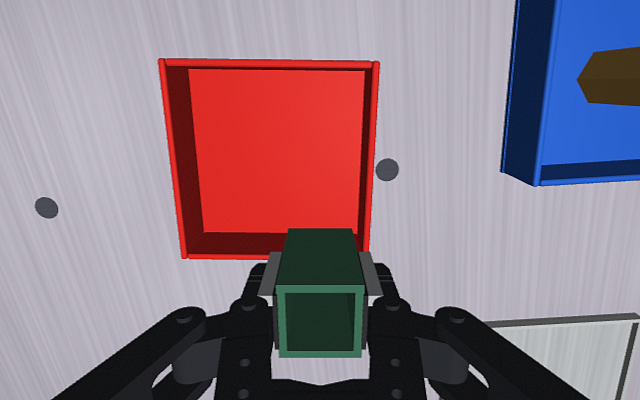

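```bash
python3 -c "
from h import *
w=load('wrist7'); print((onz(w,159,59,.04)+onz(w,369,254,.04)+onz(w,379,62,.04)+onz(w,184,258,.04))/4)"
```

```text
[0.38907864 0.31993756 0.04      ]
```

Call:
jog_arm(deltas=[1, 0.2, -0.17, 0, 0, 1, 0.4, -0.33, 0.1, 0, 1, 0.43, -0.36, 0.2, 0, 1, 0.43, -0.36, 0.4, 0, 1, 0.43, -0.36, 0.4, 0])

```text
clock: 13.25
eef_pos: [0.3878, 0.3173, 0.0398]
orientation: [-3.141, 0.002, 1.454]
ft_force: [-0.7, -0.4, -1.3]
width: 0.0294
```

Call:
jog_arm(deltas=[1, 0, 0, 0.2, 0, 1, 0, 0, 0.4, 0, 1, 0, 0, 0.46, 0, 1, 0, 0, 0.46, 0, -0.2, 0, 0, 0.46, 0, -0.2, 0, 0, 0.46, 0, -0.2, 0, 0, 0.46, 0, -0.2, 0, 0, 0.2, 0, -0.2, 0, 0, -0.2, 0, -0.2, 0, 0, -0.6, 0])

```text
clock: 14.5
eef_pos: [0.3873, 0.3192, 0.0897]
orientation: [-3.141, 0.0, 1.456]
ft_force: [0.0, -0.0, 1.0]
width: 0.0515
```

```bash
python3 snap.py 8 wrist scene side; python3 -c "
from h import *
plan([.5645,.019,.09],87.4)
crop('scene8',260,170,400,280,5,'s8a'); crop('side8',230,170,380,290,5,'d8a')"
```

```text
14.5 [0.3873 0.3192 0.0897] 0.05153119004484114 [ 0. -0.  1.]
t 14.65 eef [0.3883 0.32   0.0902] rpy [ 1.7988e+02 -1.5000e-01  8.3400e+01] w 0.0513 f [ 0.7 -1.3  0.4] units [-3.485e+00  2.621e+00 -1.000e-03] -0.067
```

View pics/wrist8.png

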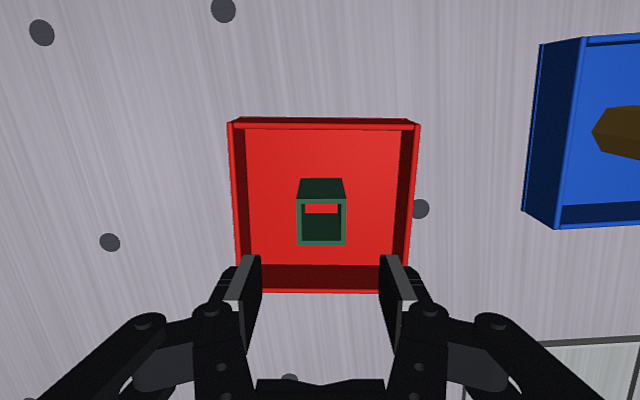

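View pics/s8a.png

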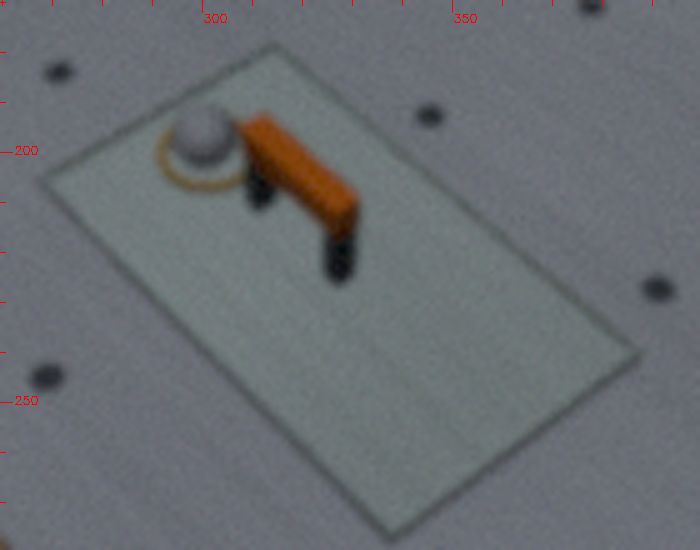

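View pics/scene8.png

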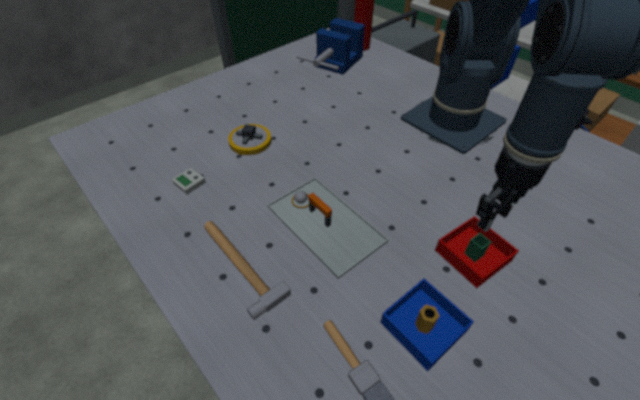

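Call:
jog_arm(deltas=[-0.3, -0.2, 0.15, 0, -0.067, -0.3, -0.5, 0.38, 0, -0.067, -0.3, -0.8, 0.6, 0, -0.067, -0.3, -1, 0.75, 0, -0.067])

```text
clock: 15.15
eef_pos: [0.438, 0.2313, 0.0878]
orientation: [-3.141, 0.001, 1.525]
ft_force: [-0.1, 0.3, -0.4]
width: 0.0556
```

Call:
jog_arm(deltas=[-0.3, -0.4, 0.27, 0, 0, -0.3, -0.8, 0.55, 0, 0, -0.3, -1, 0.7, 0, 0])

```text
clock: 15.52
eef_pos: [0.4907, 0.1481, 0.0878]
orientation: [-3.141, 0.001, 1.524]
ft_force: [0.7, 0.1, 0.3]
width: 0.0553
```

Call:
jog_arm(deltas=[-0.3, -0.4, 0.27, 0, 0, -0.3, -0.7, 0.48, 0, 0, -0.3, -0.9, 0.65, 0, 0, -0.3, -0.9, 0.65, 0, 0, -0.3, -0.9, 0.65, 0, 0])

```text
clock: 16.15
eef_pos: [0.5382, 0.0774, 0.0883]
orientation: [-3.14, -0.001, 1.527]
ft_force: [-0.0, -0.2, 0.1]
width: 0.0555
```

```bash
python3 -c "
from h import *
plan([.5645,.019,.09],87.4)
crop('scene8',215,110,285,170,9,'s8t')"; python3 snap.py 9 wrist
```

```text
t 16.15 eef [0.5382 0.0774 0.0883] rpy [-1.7994e+02 -3.0000e-02  8.7480e+01] w 0.0555 f [-0.  -0.2  0.1] units [-0.715  0.36  -0.022] 0.001
16.15 [0.5382 0.0774 0.0883] 0.05550273286545504 [-0.  -0.2  0.1]
```

View pics/wrist9.png

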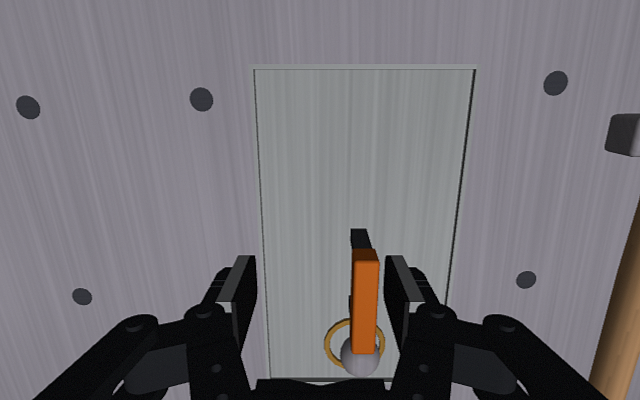

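View pics/s8t.png

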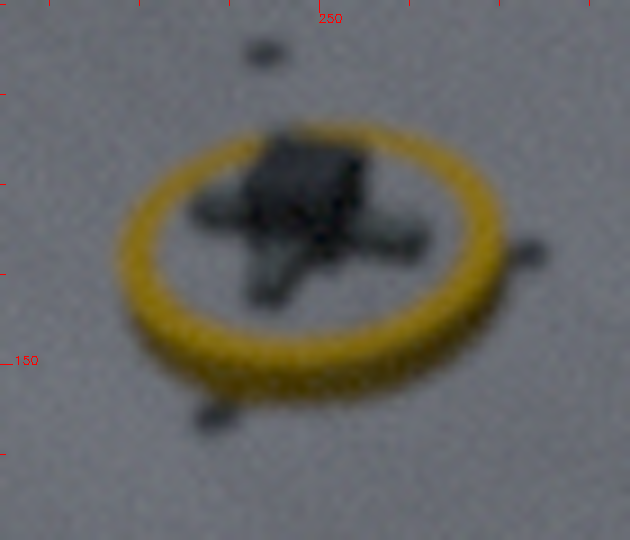

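```bash
python3 -c "
from h import *
np.set_printoptions(precision=4,suppress=True)
s=load('scene8');d=load('side0')
A=[(215+x/9-.5,110+y/9-.5) for x,y in [(117,250),(315,122),(506,240),(160,170),(440,150),(170,325),(470,310)]]
P=np.array([onz(s,*p,.03)[:2] for p in A]); 
B=[(310+x/5-.5,120+y/5-.5) for x,y in [(345,208),(563,215),(390,170),(500,165),(380,245),(540,245)]]
Q=np.array([onz(d,*p,.03)[:2] for p in B])
from scipy.optimize import least_squares
for X in (P,Q):
    r=least_squares(lambda c:np.hypot(*(X-c[:2]).T)-.06,[.527,-.317]); print(r.x,r.fun)
print('post',onz(s,215+305/9-.5,110+165/9-.5,.06))
w=load('wrist9'); H=np.array([onz(w,*p,.058) for p in [(357,262),(378,262),(377,353),(352,353)]]); print(H.mean(0),H[:,:2])
"
python3 -c "
from h import *
crop('wrist9',300,210,420,390,4,'w9a')"
```

```text
[ 0.5232 -0.3211] [ 0.0006  0.0008  0.0006  0.0036 -0.0028 -0.0024  0.004 ]
[ 0.5268 -0.3168] [ 0.0006 -0.0004 -0.0039  0.0063  0.0046 -0.0016]
post [ 0.524  -0.3169  0.06  ]
[0.5645 0.0192 0.058 ] [[ 0.5592  0.0532]
 [ 0.5719  0.0526]
 [ 0.5717 -0.0148]
 [ 0.5551 -0.0142]]
```

View pics/w9a.png

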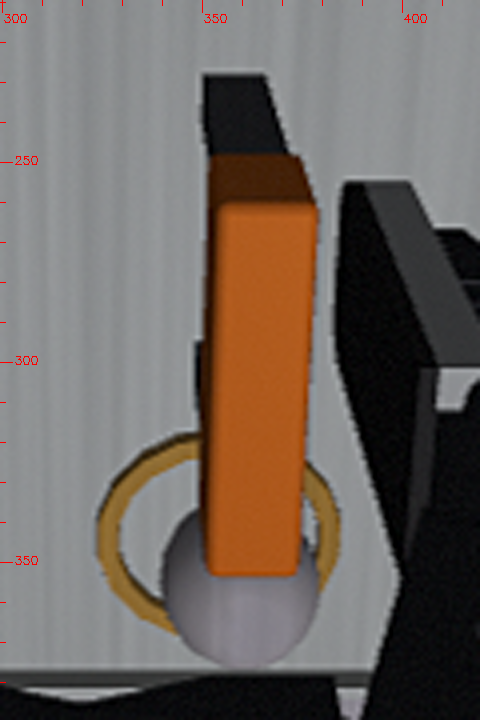

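```bash
python3 -c "
from h import *
np.set_printoptions(precision=4,suppress=True)
w=load('wrist9'); H=np.array([onz(w,*p,.058)[:2] for p in [(353.75,260),(378.75,260.7),(374.3,353),(351.2,353)]]); print(H.mean(0)); e=(H[0]+H[1]-H[2]-H[3])/2; print(np.linalg.norm(e),np.degrees(np.arctan2(e[1],e[0])),H[1]-H[0],H[2]-H[3])
plan([*H.mean(0),.0025],87.4)"
```

```text
[0.5635 0.0198]
0.06856051954770018 87.89896156274146 [ 0.0152 -0.0011] [ 0.0154 -0.0006]
t 16.2 eef [0.5382 0.0776 0.0885] rpy [-179.95   -0.03   87.52] w 0.0557 f [-0.  -0.1 -1.7] units [-0.709  0.348  1.074] 0.002
```

Call:
jog_arm(deltas=[-0.3, -0.2, 0.1, 0, 0, -0.3, -0.5, 0.25, 0, 0, -0.3, -0.71, 0.355, 0.1, 0, -0.3, -0.71, 0.355, 0.2, 0, -0.3, -0.71, 0.355, 0.4, 0, -0.3, -0.71, 0.355, 0.4, 0])

```text
clock: 16.95
eef_pos: [0.5632, 0.0192, 0.0549]
orientation: [-3.138, -0.0, 1.527]
ft_force: [0.9, -0.4, -0.1]
width: 0.0553
```

```bash
python3 -c "
from h import *
plan([.564,.0195,.0025],87.5)"; python3 snap.py 10 wrist side;  python3 -c "
from h import *
crop('side10',250,120,390,240,5,'d10')"
```

```text
t 16.95 eef [0.5632 0.0192 0.0549] rpy [-1.7981e+02 -1.0000e-02  8.7500e+01] w 0.0553 f [ 0.9 -0.4 -0.1] units [0.004 0.012 0.655] 0.0
16.95 [0.5632 0.0192 0.0549] 0.055295810676794656 [ 0.9 -0.4 -0.1]
```

View pics/wrist10.png

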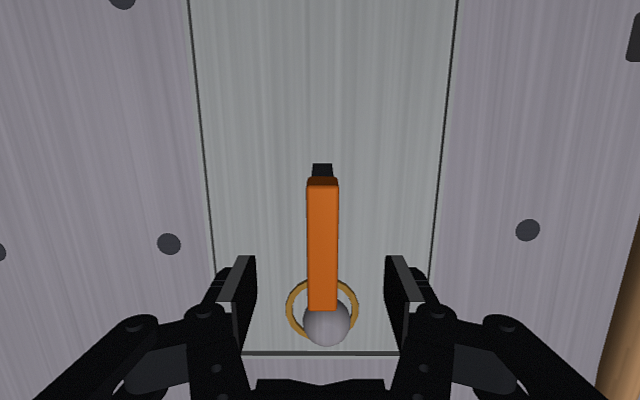

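View pics/d10.png

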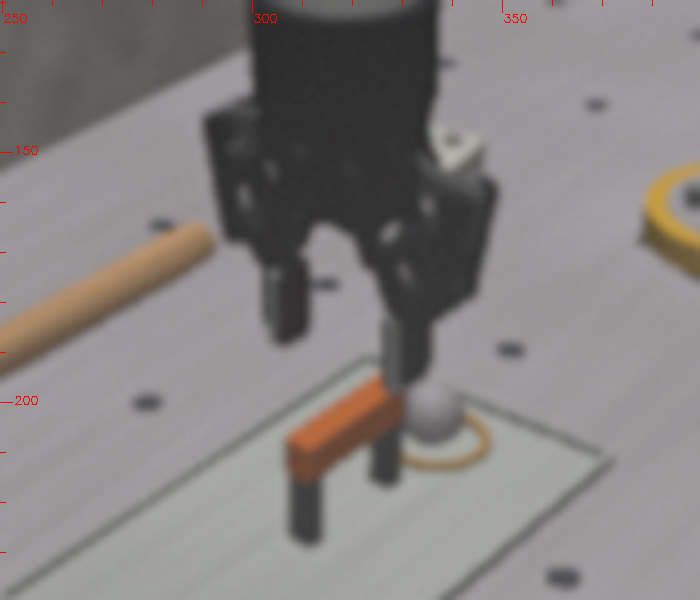

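Call:
jog_arm(deltas=[-0.3, 0, 0.01, 0.15, 0, -0.3, 0, 0.01, 0.35, 0, -0.3, 0, 0.01, 0.55, 0, -0.3, 0, 0.01, 0.63, 0, -0.3, 0, 0.01, 0.65, 0, 0.1, 0, 0.01, 0.65, 0, 0.35, 0, 0.01, 0.65, 0, 0.4, 0, 0.01, 0.65, 0])

```text
clock: 18.05
eef_pos: [0.5658, 0.0182, 0.0051]
orientation: [3.141, -0.0, 1.526]
ft_force: [-0.4, 0.2, -1.0]
width: 0.0256
```

```bash
python3 -c "
from h import *
plan([.564,.0195,.0025],87.5)"; python3 snap.py 11 wrist side;  python3 -c "
from h import *
crop('side11',250,120,390,240,5,'d11')"
```

```text
t 18.05 eef [0.5658 0.0182 0.0051] rpy [ 1.7996e+02 -1.0000e-02  8.7420e+01] w 0.0256 f [-0.4  0.2 -1. ] units [ 0.015 -0.023  0.032] -0.001
18.05 [0.5658 0.0182 0.0051] 0.025584272700222538 [-0.4  0.2 -1. ]
```

View pics/wrist11.png

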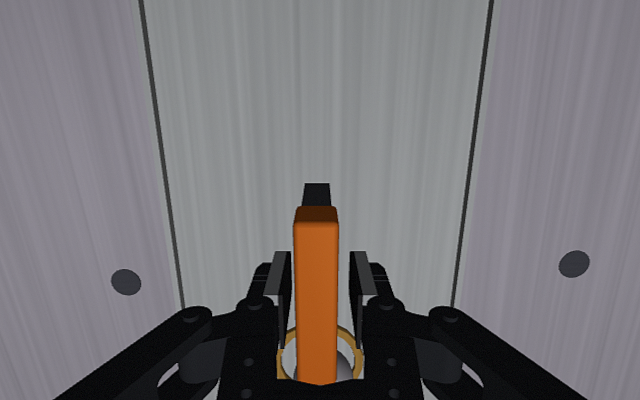

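View pics/d11.png

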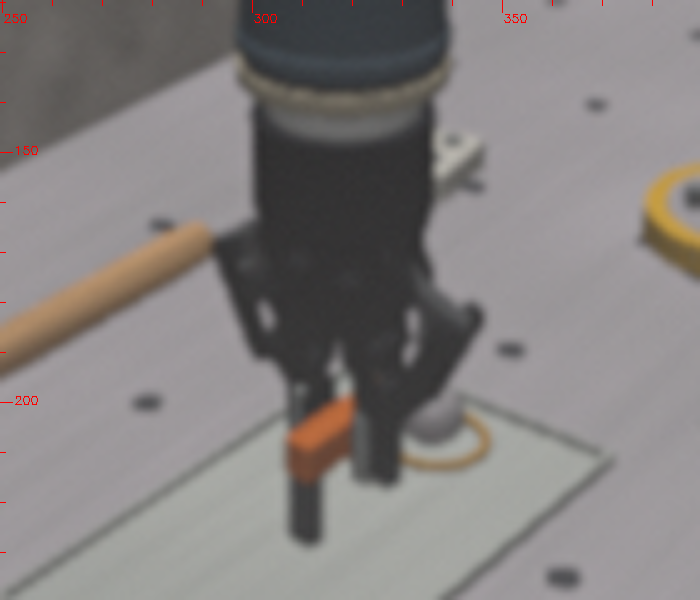

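Call:
jog_arm(deltas=[0.4, 0.015, -0.02, 0.025, 0, 0.4, 0.015, -0.02, 0.025, 0, 0.5, 0.015, -0.02, 0.025, 0, 0.55, 0.015, -0.02, 0.025, 0, 0.6, 0.015, -0.02, 0.025, 0, 0.65, 0.015, -0.02, 0.025, 0, 0.8, 0.015, -0.02, 0.025, 0, 1, 0.015, -0.02, 0.025, 0, 1, 0.015, -0.02, 0.025, 0, 1, 0.015, -0.02, 0.025, 0])

```text
clock: 19.4
eef_pos: [0.5642, 0.0194, 0.0029]
orientation: [3.141, -0.0, 1.526]
ft_force: [0.0, 0.2, 5.3]
width: 0.0152
```

```bash
python3 -c "
from h import *
plan([.564,.0195,.0025],87.5)"; python3 snap.py 12 wrist side;  python3 -c "
from h import *
crop('side12',230,160,390,290,5,'d12')"
```

```text
t 19.4 eef [0.5642 0.0194 0.0029] rpy [179.98  -0.    87.42] w 0.0152 f [0.  0.2 5.3] units [ 0.001 -0.003  0.005] -0.001
19.4 [0.5642 0.0194 0.0029] 0.015164194688793165 [0.  0.2 5.3]
```

View pics/d12.png

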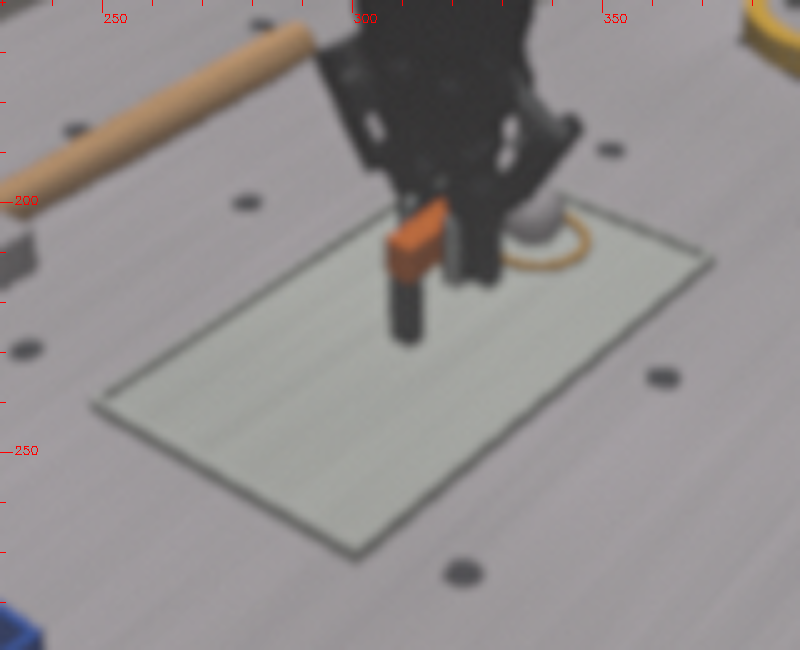

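View pics/wrist12.png

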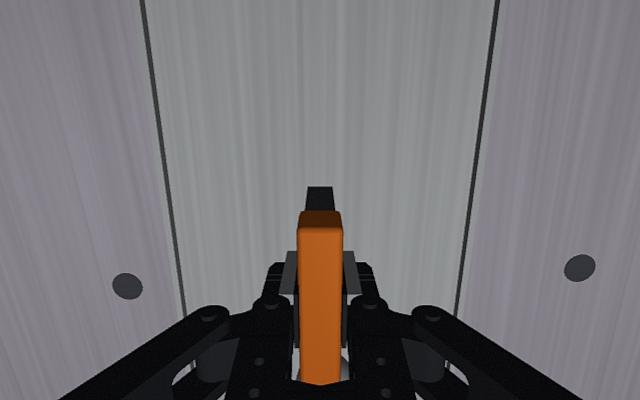

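Call:
jog_arm(deltas=[1, 0, 0, -0.01, 0, 1, 0, 0, -0.025, 0, 1, 0, 0, -0.05, 0, 1, 0, 0, -0.08, 0, 1, 0, 0, -0.11, 0, 1, 0, 0, -0.135, 0, 1, 0, 0, -0.15, 0, 1, 0, 0, -0.155, 0, 1, 0, 0, -0.155, 0])

```text
clock: 20.62
eef_pos: [0.564, 0.0194, 0.0151]
orientation: [-3.142, 0.0, 1.526]
ft_force: [0.6, 0.0, -6.5]
width: 0.015
```

```bash
python3 -c "
from h import *
plan([.5255,-.318,.183],87.5)"; python3 snap.py 13 wrist side scene;  python3 -c "
from h import *
crop('side13',230,160,390,290,5,'d13');crop('scene13',250,160,410,290,5,'s13')
print(cv2.absdiff(cv2.imread('pics/wrist12.png'),cv2.imread('pics/wrist13.png'))[200:330,290:350].mean())"
```

```text
t 20.625 eef [0.564  0.0194 0.0151] rpy [-180.      0.     87.42] w 0.015 f [ 0.6  0.  -6.5] units [-4.235 -0.291 -2.099] -0.001
20.62 [0.564  0.0194 0.0151] 0.01495576720508521 [ 0.6  0.  -6.5]
1.342991452991453
```

View pics/d13.png

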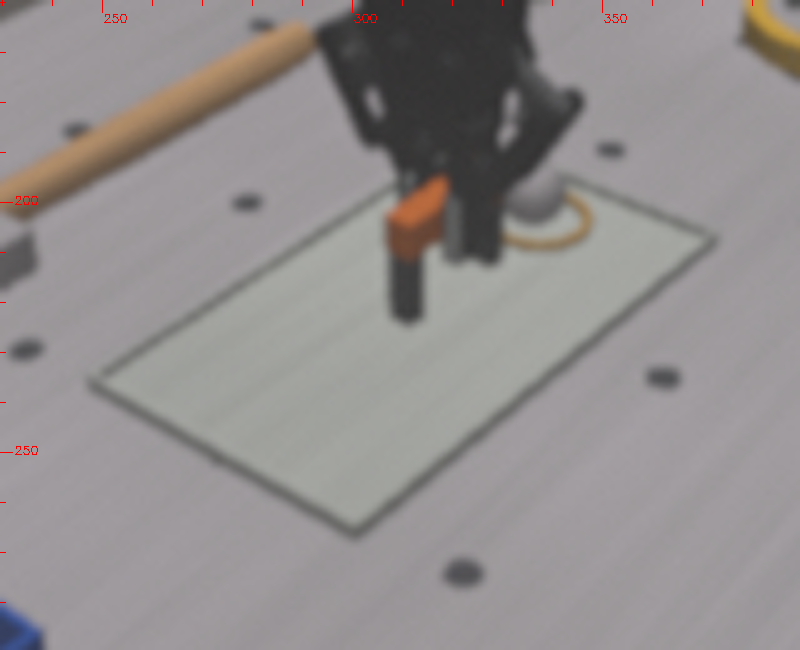

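View pics/wrist13.png

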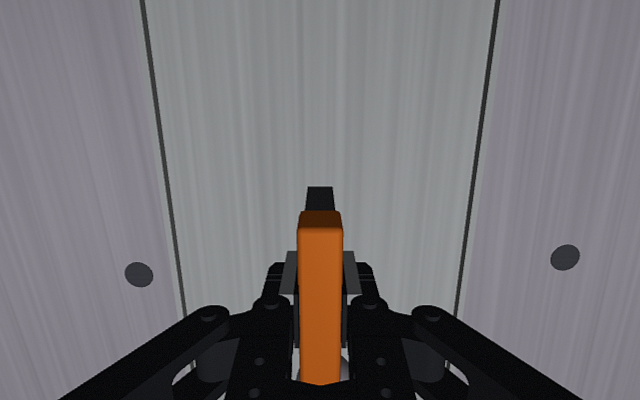

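View pics/s13.png

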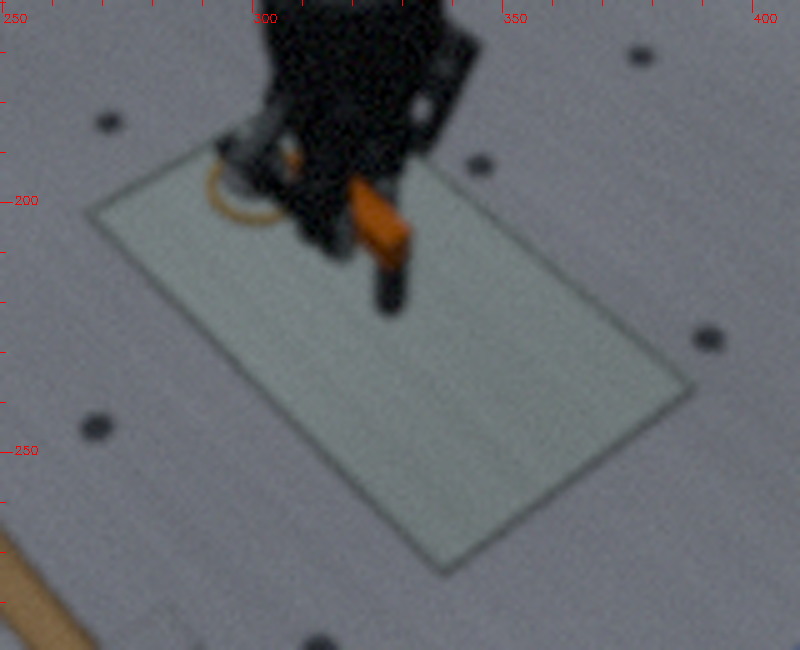

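Call:
jog_arm(deltas=[1, 0, 0, -0.02, 0, 1, 0, 0, -0.05, 0, 1, 0, 0, -0.1, 0, 1, 0, 0, -0.17, 0, 1, 0, 0, -0.26, 0, 1, 0, 0, -0.36, 0, 1, 0, 0, -0.46, 0, 1, 0, 0, -0.56, 0, 1, 0, 0, -0.66, 0, 1, 0, 0, -0.76, 0])

```text
clock: 22.02
eef_pos: [0.564, 0.0195, 0.0764]
orientation: [-3.142, -0.0, 1.526]
ft_force: [0.5, -0.3, -6.0]
width: 0.0153
```

Call:
jog_arm(deltas=[1, -0.02, 0, -0.1, 0, 1, -0.05, 0, -0.2, 0, 1, -0.1, -0.01, -0.3, 0, 1, -0.17, -0.01, -0.39, 0, 1, -0.25, -0.02, -0.47, 0, 1, -0.34, -0.02, -0.54, 0, 1, -0.44, -0.03, -0.6, 0, 1, -0.54, -0.04, -0.65, 0, 1, -0.64, -0.045, -0.7, 0, 1, -0.74, -0.05, -0.75, 0])

```text
clock: 23.28
eef_pos: [0.5572, -0.0401, 0.1361]
orientation: [-3.141, 0.0, 1.526]
ft_force: [-0.3, -0.5, -5.2]
width: 0.015
```

Call:
jog_arm(deltas=[1, -0.1, -0.007, -0.05, 0, 1, -0.2, -0.014, -0.1, 0, 1, -0.3, -0.021, -0.15, 0, 1, -0.4, -0.028, -0.2, 0, 1, -0.5, -0.035, -0.25, 0, 1, -0.6, -0.042, -0.3, 0, 1, -0.7, -0.049, -0.35, 0, 1, -0.8, -0.056, -0.4, 0, 1, -0.9, -0.063, -0.45, 0, 1, -1, -0.07, -0.5, 0])

```text
clock: 24.52
eef_pos: [0.5481, -0.1197, 0.1762]
orientation: [-3.142, -0.0, 1.526]
ft_force: [0.2, -0.3, -5.0]
width: 0.0155
```

Call:
jog_arm(deltas=[1, -0.1, -0.007, -0.04, 0, 1, -0.2, -0.014, -0.07, 0, 1, -0.3, -0.021, -0.09, 0, 1, -0.4, -0.028, -0.09, 0, 1, -0.5, -0.035, -0.09, 0, 1, -0.6, -0.042, -0.09, 0, 1, -0.7, -0.049, -0.09, 0, 1, -0.8, -0.056, -0.09, 0, 1, -0.9, -0.063, -0.09, 0, 1, -1, -0.07, -0.09, 0])

```text
clock: 25.78
eef_pos: [0.5389, -0.1993, 0.1831]
orientation: [-3.142, -0.0, 1.526]
ft_force: [0.3, -0.2, -5.0]
width: 0.0149
```

Call:
jog_arm(deltas=[1, -0.1, -0.007, 0, 0, 1, -0.2, -0.014, 0, 0, 1, -0.3, -0.021, 0, 0, 1, -0.4, -0.028, 0, 0, 1, -0.5, -0.035, 0, 0, 1, -0.59, -0.042, 0, 0, 1, -0.66, -0.049, 0, 0, 1, -0.71, -0.053, 0, 0, 1, -0.74, -0.055, 0, 0, 1, -0.75, -0.055, 0, 0])

```text
clock: 27.02
eef_pos: [0.5319, -0.2586, 0.1831]
orientation: [-3.142, -0.0, 1.526]
ft_force: [0.5, -0.7, -5.1]
width: 0.0153
```

```bash
python3 -c "
from h import *
plan([.5253,-.3175,.183],87.5)"; python3 snap.py 14 wrist side scene
```

```text
t 27.025 eef [ 0.5319 -0.2586  0.1831] rpy [-180.     -0.     87.42] w 0.0153 f [ 0.5 -0.7 -5.1] units [-0.739 -0.049  0.001] -0.001
27.02 [ 0.5319 -0.2586  0.1831] 0.015310107502955491 [ 0.5 -0.7 -5.1]
```

View pics/side14.png

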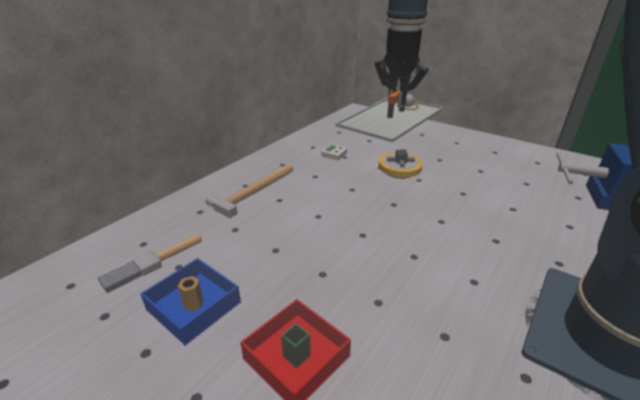

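View pics/scene14.png

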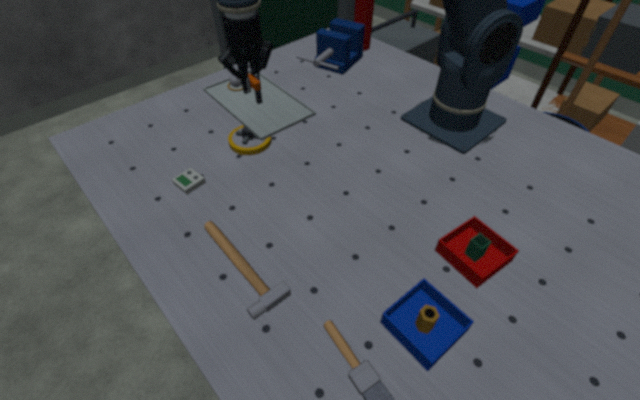

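View pics/wrist14.png

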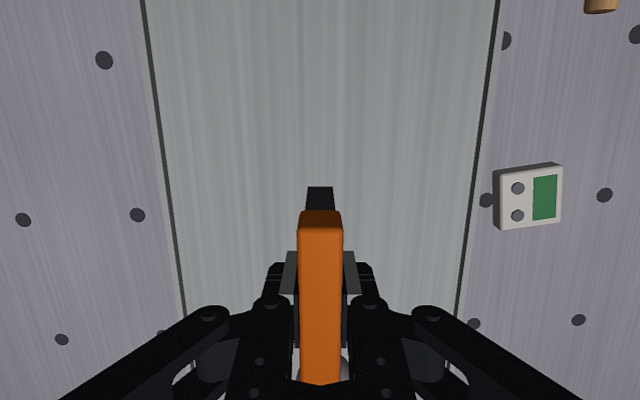

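Call:
jog_arm(deltas=[1, -0.02, -0.001, 0, 0, 1, -0.06, -0.004, 0, 0, 1, -0.13, -0.008, 0, 0, 1, -0.21, -0.014, 0, 0, 1, -0.3, -0.02, 0, 0, 1, -0.39, -0.026, 0, 0, 1, -0.48, -0.032, 0, 0, 1, -0.56, -0.037, 0, 0, 1, -0.63, -0.042, 0, 0, 1, -0.68, -0.045, 0, 0])

```text
clock: 28.42
eef_pos: [0.5258, -0.3131, 0.1831]
orientation: [-3.142, -0.0, 1.526]
ft_force: [0.5, 0.4, -5.6]
width: 0.015
```

Call:
jog_arm(deltas=[1, -0.03, -0.002, 0, 0, 1, -0.05, -0.004, 0, 0, 1, -0.06, -0.004, 0, 0, 1, -0.06, -0.004, 0, 0, 1, -0.06, -0.004, 0, 0, 1, -0.06, -0.004, 0, 0, 1, -0.06, -0.004, 0, 0, 1, -0.06, -0.004, 0, 0])

```text
clock: 29.42
eef_pos: [0.5253, -0.3176, 0.1831]
orientation: [-3.142, 0.0, 1.526]
ft_force: [-0.1, 0.1, -5.7]
width: 0.0154
```

```bash
python3 -c "
from h import *
plan([.5253,-.3175,.183],87.5)"; python3 snap.py 15 wrist side scene;  python3 -c "
from h import *
np.set_printoptions(precision=1,suppress=True)
crop('side15',310,0,490,190,4,'d15');crop('scene15',160,20,340,180,4,'s15')
R=Ro.from_euler('z',87.5,degrees=True).as_matrix()
C=np.array([[.13,.075,.008],[.13,-.075,.008],[-.15+.02,.075,.008],[-.13,-.075,.008],[-.09,0,.019],[-.02,0,.048]])-[-.02,0,.048]
P=C@R.T+[.5255,-.3175,.228]
for n in ('side15','scene15'): print(n,proj(load(n),P).tolist())
print(cv2.absdiff(cv2.imread('pics/wrist12.png'),cv2.imread('pics/wrist15.png'))[10:330,200:450].mean())"
```

```text
t 29.425 eef [ 0.5253 -0.3176  0.1831] rpy [-180.      0.     87.42] w 0.0154 f [-0.1  0.1 -5.7] units [0.001 0.    0.001] -0.001
29.43 [ 0.5253 -0.3176  0.1831] 0.015391580491895051 [-0.1  0.1 -5.7]
side15 [[406.85959933379144, 130.78642515358612], [350.61292752962333, 115.85366670633233], [452.9671902868181, 100.9943192140233], [402.1727414353433, 90.5744154151744], [420.70508847382973, 95.15901501483944], [409.9192002634944, 90.49471585042396]]
scene15 [[300.97898715578066, 100.87163965728145], [246.95044726473725, 125.05349013428311], [242.97954725208243, 60.378374129370854], [192.74672343590126, 78.40311595438976], [225.52010204925546, 71.03183977081775], [237.89523255823576, 70.9844569202491]]
1.1766791666666667
```

View pics/d15.png

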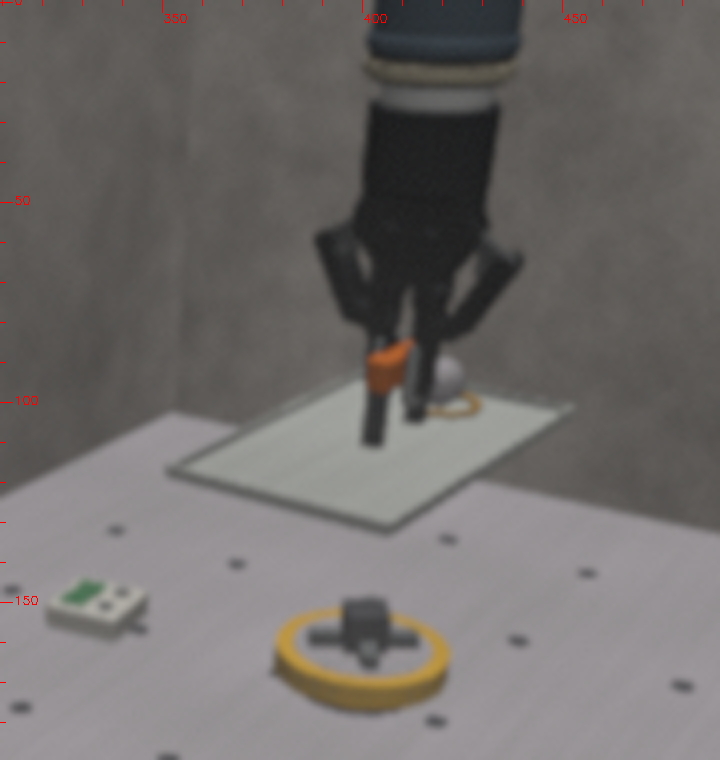

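View pics/s15.png

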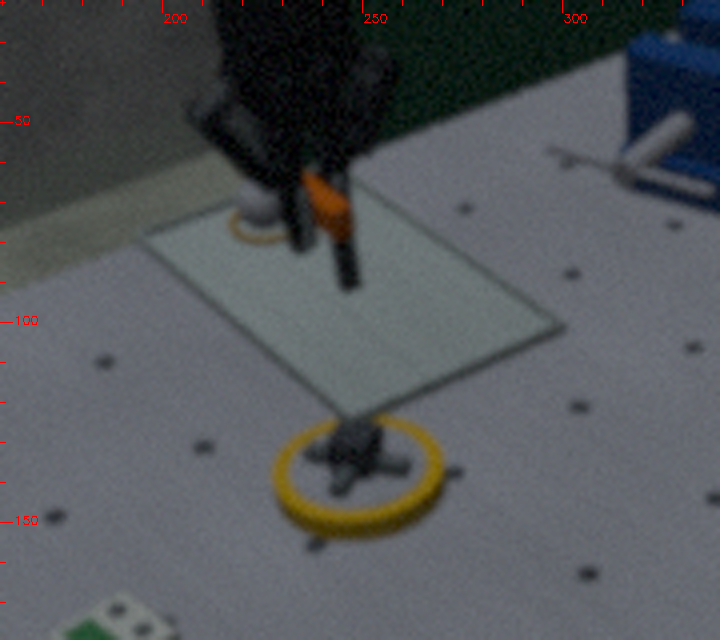

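View pics/wrist15.png

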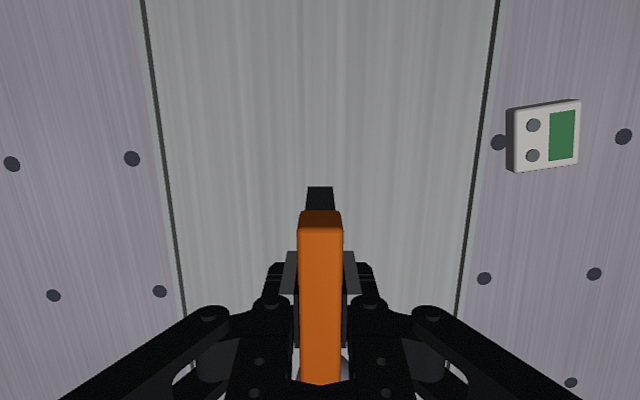

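```bash
python3 -c "
from workcell import ticket,ctrl
print(ticket.close_job()); o=ctrl.get_obs(); print(o['clock'],o['eef_pos'],o['width'],o['ft_force'])"
```

```text
the job is handed in; nothing more can be done
None
the job is handed in; nothing more can be done
```

I put the hex nut in the blue bin and the green tube in the red bin. Then I lifted the tray by its handle and carried it over the turntable. I handed the job in at 29.4 s with the tray still held; no verdict is reported.

**Last checks**
- **Position:** the TCP was within 1 mm of my target over the turntable axis, (0.525, -0.318). The scene and side cameras disagree on that centre by about 4 mm, so I used a mean of their estimates.
- **Height:** the tray underside is at about 0.18 m, roughly 15 cm above the disc. I worked this out from how far the arm had lifted.
- **Level:** the tool tilt reads about 0° and the wrist view of the tray is unchanged from before the lift. Most tray corners were within about 1 to 2 px of where a level tray should appear. In the side view the two near corners were about 1 px low.
- **Grip, ball and bystanders:** the gripper is closed on the handle at 15 mm. The ball was still in its ring and both leftovers were standing in their bins. I did not touch the hammer, brush or timer.

**What disagreed:** the fingertips stood about 35 mm farther back along the tool than the TCP reading and `ctrl.tip_extent` implied. Because of this, my first attempt on the nut closed on air just above it, touching nothing. After that I set grasp heights from the pictures.

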